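# Wedge a timber tight in the bench holding board

### The arm

A 7-joint arm with a two-finger parallel gripper is mounted at the origin on the work surface. World frame = base frame: x ahead of the robot, y to its left, z up, the work surface at z = 0. Lengths are in m, angles in rad, forces in N, time in s.
With the tool pointing down it reaches from about 0.4 to 0.875 m from the base axis. Payload 19.3 kg.
Tool frame: the origin (TCP) lies at the very end of the fingers, on their centre line; the grasp point (between the pads) lies 19 mm behind it; z points along the fingers, x is the direction in which the jaws open and shut, and the axes are right-handed (so a half turn about z gives the same grasp; the last joint's range is limited). The gripper opens to 85 mm and grips with 20 to 120 N. Pads are 22 mm wide; open, the fingers measure 114 mm over their backs; the gripper's body (76 mm by 85 mm) begins 54 mm behind the grasp point. The pads swing forward as they close: fully open they stand 13 mm farther back than shut.
Start: joints at [-1.199, 0.521, -0.036, 1.599, 0.021, 1.021, -0.113], TCP at [0.267, 0.565, 0.195] pointing down, gripper open.
Joint ranges: [-2.91, 2.91], [-0.3, 2.13], [-1.5, 1.42], [0.17, 2.43], [-1.26, 4.41], [0.16, 1.93], [-2.52, 2.52]. Speed limits (rad/s): [1.89, 1.89, 2.39, 2.39, 3.01, 3.01, 3.01].

### API

Orientations are given as [roll, pitch, yaw] about the fixed x, y, z axes, in that order (R = Rz(yaw) Ry(pitch) Rx(roll)).
In Python, from workcell import observe, eyes, job_done gives the robot as it stands. The module is installed in compiled form; this text tells all that it offers.
- The arm moves only by the shell command python3 -m pendant 'ROWS' [FORCE]. ROWS is JSON, a list of rows, each an object of numbers: "dx", "dy", "dz": the shift along the tool's x, y, z in mm; "ax", "ay", "az": the turn, a rotation vector about the tool's x, y, z in degrees; "claw": the finger opening in mm, from 0 to 85.4. A call has 1 to 10 rows; each row is the pose to reach, as a shift and turn from the pose commanded when the call began, along the tool's axes at that moment; what a row does not reach only later rows make up. A row lasts 1/12 s, in which the tool goes at most 41.7 mm and 7.16 degrees, less where a joint would pass 70% of its speed; a pose out of reach is approached as far as the arm can. A call with a gripper value outside its range is refused whole. The fingers move at their own pace and stop on an object; FORCE is the grip in N (left out, the last holds). Time passes only in rows, so rows that repeat a pose let the fingers close. It gives the time, the measured TCP pose, the force and the opening at its end, in the units of the state.
- observe(): the state, without advancing time (a new reading comes with each control period).
- eyes.grab_frame(name): name is "scene" or "top" or "wrist"; returns a dict with "image" (400x640x3 uint8, blue, green, red), "fovy" (degrees; the focal length in pixels is half the picture's height over the tangent of half this angle, whatever the lens; pixels are square), "cx", "cy" (the principal point, pixels), "view" (4x4, takes a point from world to camera coordinates). Camera axes: x right, y up, looking along -z (the intrinsics and any distortion apply to the point x, -y, -z); pixel columns grow to the right and rows downward; lengths in m; the calibration is good to about 2 mm. A picture is of the moment at which its call begins. There is no depth.
- job_done(): hands the job in, once; it reports no verdict.
The state is a dict: "clock": time; "qpos": joint angles; "qd": joint speeds; "joint_efforts": joint torques, N m; "position": TCP position; "tool_rot": TCP orientation; "force": force on the tool from outside, world axes, zero at the start; "moment": the same for the moment, N m; "grip_width": finger opening in m.
Only numpy, scipy, OpenCV 4.12 (cv2) and the standard library are available. Lean on these libraries where they do the work, as an engineer would, in place of code of your own. Each camera call takes 0.05 s, during which the arm holds its last target.

### The job

Clamp the loose timber in the holding board, ready for planing: start the thin end of the wooden wedge by hand in the gap between the timber and the slanted cleat, then drive it on its thick end with light taps of the rubber mallet until the timber is pressed flat against the fence and the wedge stays locked tight by itself. Drive it with the mallet, not with the gripper, and do not overdrive it, or the cleat will shift. Then lay the mallet down on the bench top again, and leave everything else where it is.

Things in the scene. Friction and masses are not known exactly. Their poses are not given: they have to be found in the camera images.
- wedge: Loose bare-wood wedge lying on the bench: 170 mm long (its y), 32 mm high (z), 12 mm thick at the thin end (+y), 36 mm at the thick end (-y), taper 1:7, 90 g. Origin: underside, mid length, mid thickness there (24 mm). Its +x side is straight (x = +12 mm, parallel to y; goes against the timber); its -x side slopes (goes against the cleat). Steady to hold 25-35 mm from the thick end.
- wedge_tip (a point): Middle of the wedge's thin end face (12 mm wide, 32 mm high), 16 mm above its underside.
- wedge_butt (a point): Middle of the wedge's thick end face (36 mm wide, 32 mm high), 16 mm above its underside: where the mallet strikes, along the wedge's +y.
- mallet: Black rubber mallet lying on the bench. Head: cylinder 50 mm across, 80 mm long, axis along the mallet's y, middle at x = +45 mm, flat striking faces at y = +-40 mm. Wooden handle 22 mm wide (y), 26 mm high, runs to -x, ends in a rubber grip 36 mm thick at x = -215 mm. Origin: on the bench under the handle, 45 mm from the head's middle; handle centre 24 mm above it: grip there from above. 0.42 kg +-20 %.
- mallet_head (a point): Middle of the mallet's head, 25 mm above the bench when lying; faces 40 mm either way along the mallet's y.
- jig: Holding board screwed to the bench: plywood base 220 (x) x 400 (y) x 18 mm. Origin: centre of its underside. On it a 25 mm high fence along its far side, face at x = +69 mm; a stop across its left end, face at y = +165 mm; and on the near side, facing the timber, the slanted cleat. The wedge goes in from the open -y end, thin end first, along +y, standing flat on the base (18 mm above the bench).
- gap_end (a point): Point on the base at the mouth of the gap, at the -y end of the cleat, jig x = -30 mm. The cleat: 130 mm long to +y, 42 mm wide, 25 mm high, pinched by two screws in slots where the last job needed it: its slanted face stands 14.5 to 21.5 mm to -x of this point at the mouth and closes towards the timber at 1:7, the wedge's slope. So the wedge tightens anywhere from 85 to 140 mm in (30 to 85 mm left outside).
- timber: Loose planed softwood 89 (x) x 220 (y) x 38 mm high, 0.27-0.44 kg, flat on the base, 2-5 mm off the fence. Origin: centre of underside; at jig x = +24.5 mm when against the fence. Its -x side is one side of the gap. The wedge slides easily, pushing the timber over, until that meets the fence; then it stops within 1-2 mm. Pushed or tapped with 12-20 N there it grips and stays; 28 N or more overdrives it and shifts the cleat.
- claw_hammer: Bystander: claw hammer with a steel head and claw, 300 mm long, lying flat; not the mallet. Leave it alone.
- straight_offcut: Bystander: straight offcut stick 160 x 24 x 30 mm of the same bare wood as the wedge but not tapered; not the wedge. Leave it alone.
- tape_measure: Bystander: grey tape measure 66 x 38 x 60 mm high, standing. Leave it alone.
- pencil: Bystander: flat grey carpenter's pencil, 185 mm long, lying. Leave it alone.
- glue_bottle: Bystander: white glue bottle, 60 mm across, 160 mm high. Leave it alone.
- screw_jar: Bystander: glass jar with steel cap, 72 mm across, 85 mm high. Leave it alone.
- sanding_block: Bystander: cork sanding block 60 x 110 x 32 mm. Leave it alone.
- try_square: Bystander: try square, dark wood stock 130 mm, steel blade 170 mm, lying flat. Leave it alone.
Not all that is in view belongs to the job. What is shaped like the timber but red is not meant. Leave any red look-alike of the wedge alone.

How it is judged:
By the outcome, as a careful person would: the job done as asked, in the order asked, and still so for the second after the job is handed in, with the robot touching nothing.
It also fails if it takes over 72 s, if anything falls off the work surface, if the arm or the gripper's body presses on something with over 40 N, if the wrist force passes 120 N, or if a joint passes its speed limit or range.

## Working session

There is one attempt and no reset: what is moved stays moved. The work goes in short steps, Python scripts to look and compute and a shell command to move; the robot and the scene stay as the last step left them, time stands still between calls to the robot, and variables do not carry over. Pictures are saved under pics/ and viewed, and the job is handed in when it is done.

```bash
mkdir -p pics; ls; python3 - <<'E'
from workcell import observe, eyes
import cv2
print(observe())
for n in ["scene","top","wrist"]:
    f=eyes.grab_frame(n); cv2.imwrite(f"pics/{n}0.png",f["image"]); print(n,f["fovy"],f["cx"],f["cy"],f["view"].round(4).tolist(),[k for k in f])
E
```

```text
pics
{'clock': 0.0, 'qpos': array([-1.19917111,  0.52203589, -0.03631173,  1.59999215,  0.02121996,
        1.02109378, -0.11279675]), 'qd': array([ 8.94431894e-05,  4.88896108e-04,  5.30191400e-04,  7.52004018e-04,
       -1.56912844e-03, -1.55860347e-03, -1.82364550e-03]), 'joint_efforts': array([ 4.23714891e-04, -9.27108192e+01,  1.97998166e+00, -3.69954479e+01,
        1.78474712e-02,  7.96269713e-03, -8.57985810e-06]), 'position': array([0.2671343 , 0.56462265, 0.19431798]), 'tool_rot': array([3.14148673e+00, 1.13883180e-03, 1.12896089e+00]), 'force': array([-0.62283019,  0.3612116 , -0.24604413]), 'moment': array([-0.00428639,  0.00522854, -0.01548911]), 'grip_width': 0.08535163520876979}
scene 56.6471626653921 319.2900363044038 198.45833989645402 [[0.5997, 0.8003, 0.0034, -0.3267], [-0.5405, 0.4019, 0.7392, 0.2525], [0.5902, -0.4451, 0.6735, -1.6594], [0.0, 0.0, 0.0, 1.0]] ['image', 'fovy', 'cx', 'cy', 'view']
top 42.09640389052218 322.4927807299179 200.90629064528304 [[0.0087, -0.9999, -0.0059, 0.0028], [0.9974, 0.0083, 0.0712, -0.532], [-0.0711, -0.0065, 0.9974, -1.6252], [0.0, 0.0, 0.0, 1.0]] ['image', 'fovy', 'cx', 'cy', 'view']
wrist 63.76978398638497 317.0371337067562 196.32256753030728 [[0.4281, 0.9037, -0.0019, -0.6248], [-0.8573, 0.4054, -0.3172, 0.0415], [-0.2859, 0.1374, 0.9484, -0.381], [0.0, 0.0, 0.0, 1.0]] ['image', 'fovy', 'cx', 'cy', 'view']
```

View pics/scene0.png

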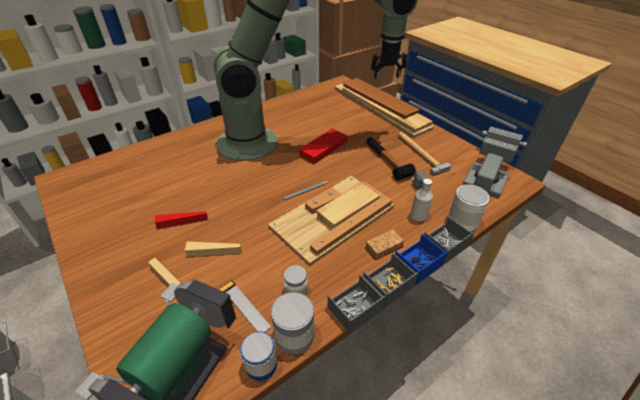

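View pics/top0.png

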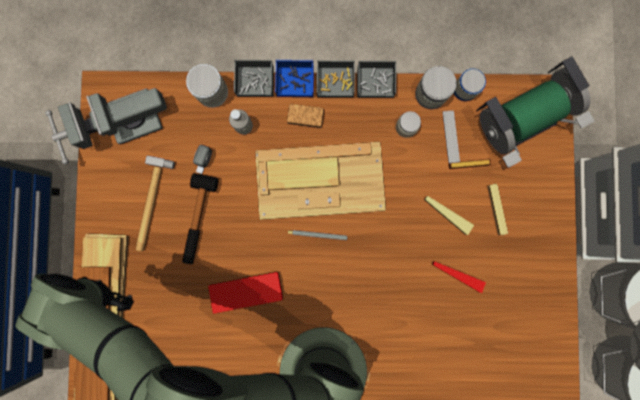

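View pics/wrist0.png

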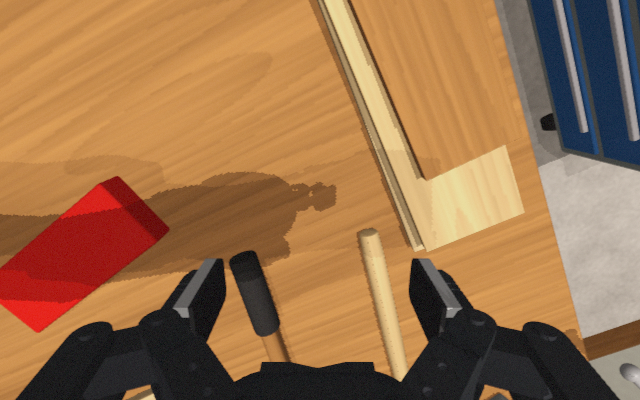

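```bash
cat > h.py <<'E'
import numpy as np, cv2
from workcell import observe, eyes
def ray(f,u,v):
    F=200/np.tan(np.radians(f["fovy"]/2)); V=f["view"]
    d=np.array([(u-f["cx"])/F,-(v-f["cy"])/F,-1.]); R=V[:3,:3]
    return -R.T@V[:3,3], R.T@d
def topl(f,u,v,z):
    c,d=ray(f,u,v); return c+d*(z-c[2])/d[2]
def proj(f,p):
    F=200/np.tan(np.radians(f["fovy"]/2)); q=f["view"][:3,:3]@np.array(p)+f["view"][:3,3]
    return np.array([f["cx"]-F*q[0]/q[2], f["cy"]+F*q[1]/q[2]])
def crop(im,x0,y0,x1,y1,s,name):
    c=cv2.resize(im[y0:y1,x0:x1],None,fx=s,fy=s,interpolation=cv2.INTER_CUBIC)
    for x in range((x0+9)//10*10,x1,10):
        cv2.line(c,((x-x0)*s,0),((x-x0)*s,6 if x%50 else 14),(255,255,0),1)
        if x%20==0: cv2.putText(c,str(x),((x-x0)*s+2,14),0,.4,(255,255,0),1)
    for y in range((y0+9)//10*10,y1,10):
        cv2.line(c,(0,(y-y0)*s),(6,(y-y0)*s),(255,255,0),1)
        if y%20==0: cv2.putText(c,str(y),(8,(y-y0)*s+4),0,.4,(255,255,0),1)
    cv2.imwrite(f"pics/{name}.png",c)
E
python3 - <<'E'
from h import *
im=cv2.imread("pics/top0.png")
crop(im,410,180,515,245,7,"c_wedge")
crop(im,250,135,392,225,5,"c_jig")
crop(im,130,135,230,270,4,"c_mal")
E
```

```text
(no output)
```

View pics/c_wedge.png

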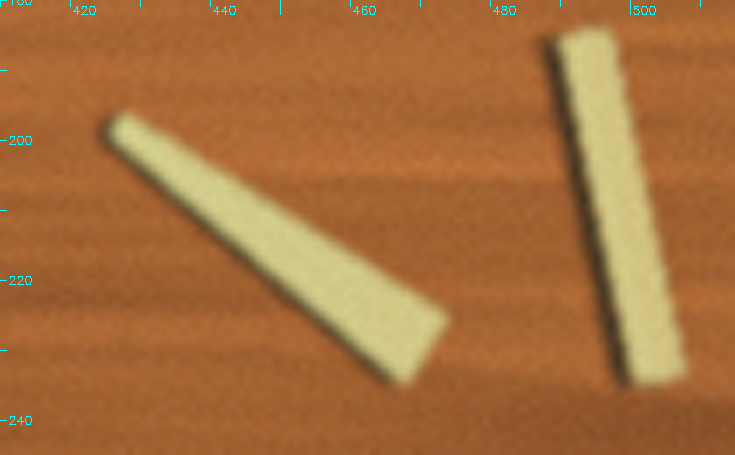

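View pics/c_jig.png

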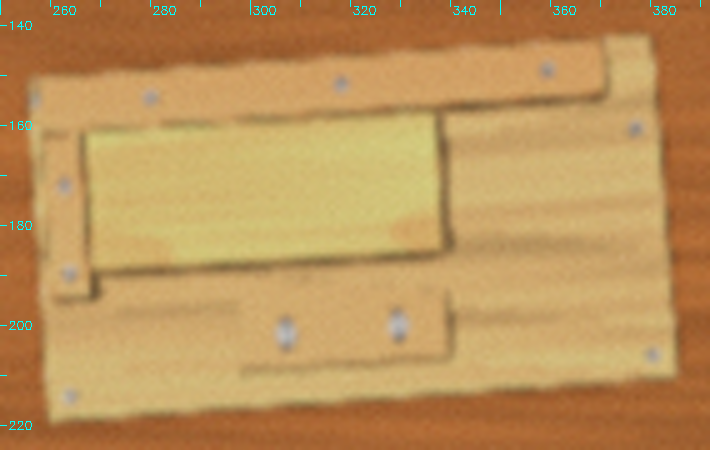

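View pics/c_mal.png

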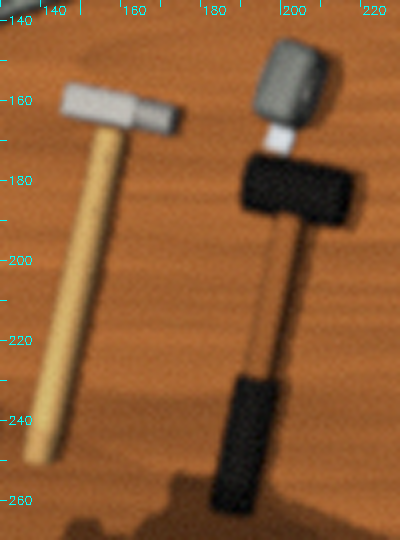

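```bash
python3 - <<'E'
from h import *
f=eyes.grab_frame("top")
P=lambda u,v,z:(topl(f,u,v,z)*1000).round(1)[:2]
w=[P(428.3,196,.032),P(424.9,198.9,.032),P(474,225.4,.032),P(467.7,234.9,.032)]
print("wedge",w, "thin",np.linalg.norm(w[0]-w[1]),"thick",np.linalg.norm(w[2]-w[3]),"up side",np.linalg.norm(w[0]-w[2]),"low",np.linalg.norm(w[1]-w[3]))
def ang(a):return np.degrees(np.arctan2(a[1],a[0]))
print("dir upper",ang(w[0]-w[2]),"dir lower",ang(w[1]-w[3]),"thick face dir",ang(w[2]-w[3]),"thin",ang(w[0]-w[1]))
j=[P(380.4,142,.018),P(385.4,210.4,.018),P(260,219.6,.018)]
print("jig",j,ang(j[1]-j[0]),ang(j[2]-j[1]),np.linalg.norm(j[0]-j[1]),np.linalg.norm(j[2]-j[1]),"centre",(j[0]+j[2])/2)
# timber top z .056
t=[P(250+87/5,135+133/5,.056),P(250+435/5,135+113/5,.056),P(250+440/5,135+250/5,.056),P(250+90/5,135+271/5,.056)]
print("timber",t,ang(t[0]-t[1]),ang(t[3]-t[2]),ang(t[1]-t[2]),np.linalg.norm(t[0]-t[1]),np.linalg.norm(t[1]-t[2]),sum(t)/4)
# mallet: grip end, head
print("mallet grip end",P(130+232/4,135+513/4,.024),"head",P(130+297/4,135+190/4,.025),"head top centre", P(130+297/4,135+190/4,.05))
E
```

```text
wedge [array([ 549.2, -324.5]), array([ 540. , -313.8]), array([ 458.3, -466.5]), array([ 428.5, -446.5])] thin 14.111342955225792 thick 35.889274163738676 up side 168.60252074034958 low 173.32495492571172
dir upper 57.37503238847042 dir lower 49.96164095371463 thick face dir -33.86717910872586 thin -49.310625824820356
jig [array([ 721.9, -175.7]), array([ 503.6, -191.6]), array([471.2, 204.3])] -175.83418671241998 94.67859407913318 218.8782766745023 397.223576843067 centre [596.55  14.3 ]
timber [array([650.5, 179.6]), array([664.7, -36.8]), array([579.1, -40.5]), array([564.3, 176.3])] 93.7543221872991 93.90527656131258 2.47502927731325 216.86539604095438 85.67992763769122 [614.65  69.65]
mallet grip end [332.3 426.8] head [586.8 382. ] head top centre [584.2 376.1]
```

```bash
cat >> h.py <<'E'
from scipy.spatial.transform import Rotation as Ro
def plan(xyz_mm,yaw_deg,roll=180,pitch=0):
    s=observe(); R0=Ro.from_euler('xyz',s["tool_rot"]); p0=s["position"]*1000
    d=R0.inv().apply(np.array(xyz_mm)-p0)
    R1=Ro.from_euler('xyz',[roll,pitch,yaw_deg],degrees=True)
    rv=np.degrees((R0.inv()*R1).as_rotvec())
    print("t",s["clock"],"at",p0.round(1),np.degrees(s["tool_rot"]).round(2),"F",s["force"].round(2),"w",round(s["grip_width"]*1000,1))
    print("d",d.round(1),"a",rv.round(2),"rows>=",max(np.linalg.norm(d)/41.7,np.linalg.norm(rv)/7.16).round(1))
E
python3 -c "
from h import *
plan([430,250,280],35)
plan([520,-40,320],4.3)"
```

```text
t 0.2 at [267.1 564.8 194.5] [1.800e+02 4.000e-02 6.469e+01] F [-0.26 -0.11  0.13] w 85.4
d [-215.   281.8  -85.3] a [1.000e-02 4.000e-02 2.969e+01] rows>= 8.7
t 0.2 at [267.1 564.8 194.5] [1.800e+02 4.000e-02 6.469e+01] F [-0.26 -0.11  0.13] w 85.4
d [-438.7  487.2 -125.1] a [2.000e-02 3.000e-02 6.039e+01] rows>= 16.0
```

```bash
python3 -m pendant '[{"dx":-215,"dy":282,"dz":-85,"az":30},{"dx":-215,"dy":282,"dz":-85,"az":30},{"dx":-215,"dy":282,"dz":-85,"az":30},{"dx":-215,"dy":282,"dz":-85,"az":30},{"dx":-215,"dy":282,"dz":-85,"az":30},{"dx":-215,"dy":282,"dz":-85,"az":30},{"dx":-215,"dy":282,"dz":-85,"az":30},{"dx":-215,"dy":282,"dz":-85,"az":30},{"dx":-215,"dy":282,"dz":-85,"az":30}]'
python3 -c "
from h import *
plan([520,-30,320],4.3)"
```

```text
t 0.2 at [267.1 564.8 194.5] [1.800e+02 4.000e-02 6.469e+01] F [-0.26 -0.11  0.13] w 85.4
d [-429.7  482.9 -125.1] a [2.000e-02 3.000e-02 6.039e+01] rows>= 15.8schema error: expected keys dx, dy, dz, ax, ay, az, claw
```

```bash
python3 -m pendant '[{"dx":-215,"dy":282,"dz":-85,"ax":0,"ay":0,"az":30,"claw":85},{"dx":-215,"dy":282,"dz":-85,"ax":0,"ay":0,"az":30,"claw":85},{"dx":-215,"dy":282,"dz":-85,"ax":0,"ay":0,"az":30,"claw":85},{"dx":-215,"dy":282,"dz":-85,"ax":0,"ay":0,"az":30,"claw":85},{"dx":-215,"dy":282,"dz":-85,"ax":0,"ay":0,"az":30,"claw":85},{"dx":-215,"dy":282,"dz":-85,"ax":0,"ay":0,"az":30,"claw":85},{"dx":-215,"dy":282,"dz":-85,"ax":0,"ay":0,"az":30,"claw":85},{"dx":-215,"dy":282,"dz":-85,"ax":0,"ay":0,"az":30,"claw":85},{"dx":-215,"dy":282,"dz":-85,"ax":0,"ay":0,"az":30,"claw":85}]'
python3 -c "
from h import *
plan([520,-30,320],4.3)"
```

```text
clock: 0.95
position: [0.4314, 0.2469, 0.2809]
tool_rot: [3.141, -0.001, 0.603]
force: [1.4, 0.0, -0.4]
grip_width: 0.0846
t 0.95 at [431.4 246.9 280.9] [ 1.7998e+02 -4.0000e-02  3.4570e+01] F [ 1.38  0.01 -0.4 ] w 84.6
d [-84.1 278.2 -39.1] a [ 1.000e-02 -5.000e-02  3.027e+01] rows>= 7.0
```

```bash
python3 -m pendant '[{"dx":-84,"dy":278,"dz":-39,"ax":0,"ay":0,"az":30.3,"claw":85},{"dx":-84,"dy":278,"dz":-39,"ax":0,"ay":0,"az":30.3,"claw":85},{"dx":-84,"dy":278,"dz":-39,"ax":0,"ay":0,"az":30.3,"claw":85},{"dx":-84,"dy":278,"dz":-39,"ax":0,"ay":0,"az":30.3,"claw":85},{"dx":-84,"dy":278,"dz":-39,"ax":0,"ay":0,"az":30.3,"claw":85},{"dx":-84,"dy":278,"dz":-39,"ax":0,"ay":0,"az":30.3,"claw":85},{"dx":-84,"dy":278,"dz":-39,"ax":0,"ay":0,"az":30.3,"claw":85},{"dx":-84,"dy":278,"dz":-39,"ax":0,"ay":0,"az":30.3,"claw":85},{"dx":-84,"dy":278,"dz":-39,"ax":0,"ay":0,"az":30.3,"claw":85}]'
python3 -c "
from h import *
f=eyes.grab_frame('wrist'); cv2.imwrite('pics/w1.png',f['image']); np.save('pics/w1.npy',f,allow_pickle=True)
plan([480,-260,250],-33)"
```

```text
clock: 1.7
position: [0.5196, -0.0288, 0.319]
tool_rot: [3.141, -0.0, 0.072]
force: [-0.7, 2.0, -0.5]
grip_width: 0.085
t 1.75 at [519.3 -26.9 318.7] [-1.80e+02  2.00e-02  4.29e+00] F [0.87 0.7  0.07] w 84.8
d [-56.6 229.5  68.7] a [1.000e-02 2.000e-02 3.729e+01] rows>= 5.9
```

View pics/w1.png

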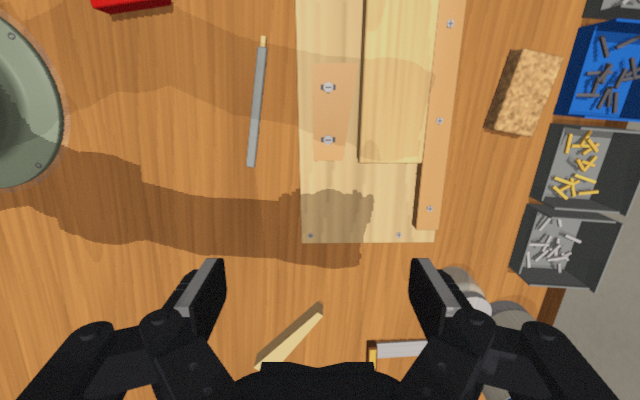

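```bash
python3 - <<'E'
from h import *
im=cv2.imread("pics/w1.png")
crop(im,290,50,445,250,3,"c_w1a")
crop(im,300,130,440,250,5,"c_w1")
E
```

```text
(no output)
```

View pics/c_w1.png

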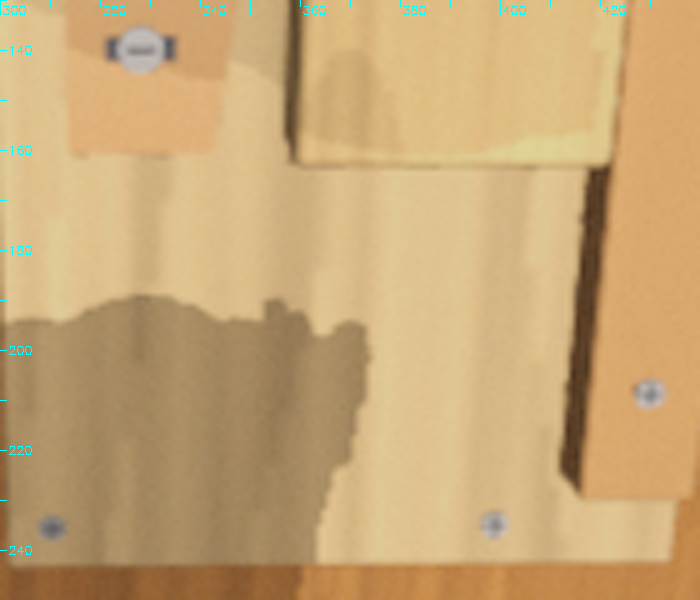

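View pics/c_w1a.png

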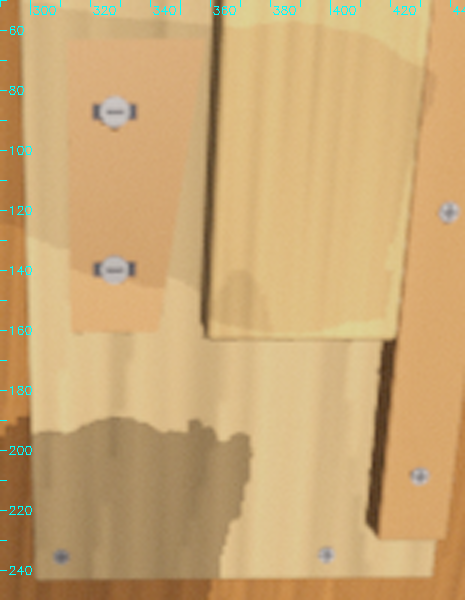

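```bash
python3 - <<'E'
from h import *
f=np.load('pics/w1.npy',allow_pickle=True).item()
P=lambda u,v,z:(topl(f,u,v,z)*1000).round(1)[:2]
a,b=P(302,243,.018),P(433.5,242,.018)
def ang(a):return np.degrees(np.arctan2(a[1],a[0]))
print("base -y corners",a,b,np.linalg.norm(b-a),ang(b-a))
t1,t2=P(359.5,163,.056),P(422,162,.056)
print("timber -y",t1,t2,np.linalg.norm(t2-t1),ang(t2-t1))
c1,c2,c3,c4=P(313.7,160.8,.043),P(342.5,160.3,.043),P(312.7,62.7,.043),P(360,62.5,.043)
print("cleat",c1,c2,c3,c4,"w",np.linalg.norm(c2-c1),"L",np.linalg.norm(c3-c1),ang(c3-c1),ang(c4-c2))
fe=P(416.5,229.3,.043);print("fence end",fe)
th=np.radians(4.3);ex=np.array([np.cos(th),np.sin(th)]);ey=np.array([-ex[1],ex[0]])
o=(a+b)/2+ey*200;print("jig o",o)
for n,p in dict(t1=t1,t2=t2,c1=c1,c2=c2,c3=c3,c4=c4,fe=fe).items(): print(n,round((p-o)@ex,1),round((p-o)@ey,1))
f2=eyes.grab_frame("top")
w=lambda u,v,z:(topl(f,u,v,z)*1000).round(1)[:2]
E
```

```text
base -y corners [ 506.8 -190.9] [ 723.5 -173.4] 217.40547371213998 4.617004735687812
timber -y [580.7 -41.6] [667.7 -33.9] 87.34008243641632 5.0578268105114095
cleat [516.5 -45.9] [557.8 -42.2] [506.2  84.4] [568.  89.] w 41.465407269192426 L 130.7064650275571 94.51973839069508 85.5545443981709
fence end [ 682.4 -142. ]
jig o [600.15425463  17.28702671]
t1 -23.8 -57.3
t2 63.5 -56.1
c1 -88.2 -56.7
c2 -46.7 -56.1
c3 -88.7 74.0
c4 -26.7 73.9
fe 70.1 -165.0
```

```bash
python3 -m pendant '[{"dx":-57,"dy":229,"dz":69,"ax":0,"ay":0,"az":37.3,"claw":85},{"dx":-57,"dy":229,"dz":69,"ax":0,"ay":0,"az":37.3,"claw":85},{"dx":-57,"dy":229,"dz":69,"ax":0,"ay":0,"az":37.3,"claw":85},{"dx":-57,"dy":229,"dz":69,"ax":0,"ay":0,"az":37.3,"claw":85},{"dx":-57,"dy":229,"dz":69,"ax":0,"ay":0,"az":37.3,"claw":85},{"dx":-57,"dy":229,"dz":69,"ax":0,"ay":0,"az":37.3,"claw":85},{"dx":-57,"dy":229,"dz":69,"ax":0,"ay":0,"az":37.3,"claw":60},{"dx":-57,"dy":229,"dz":69,"ax":0,"ay":0,"az":37.3,"claw":60}]'
python3 -c "
from h import *
f=eyes.grab_frame('wrist'); cv2.imwrite('pics/w2.png',f['image']); np.save('pics/w2.npy',f,allow_pickle=True)
print([proj(f,p).round() for p in [(.549,-.3245,.032),(.54,-.314,.032),(.458,-.4665,.032),(.4285,-.4465,.032)]])
plan([460,-430,150],-33)"
```

```text
clock: 2.47
position: [0.4794, -0.2594, 0.2492]
tool_rot: [3.141, 0.001, -0.576]
force: [-0.0, -0.2, 0.4]
grip_width: 0.0631
[array([391., 171.]), array([381., 168.]), array([383., 285.]), array([358., 285.])]
t 2.5167 at [ 480.2 -258.1  249.5] [-1.7999e+02  6.0000e-02 -3.2860e+01] F [ 0.39 -0.33 -0.78] w 60.0
d [ 76.4 155.4  99.4] a [-0.01  0.06  0.14] rows>= 4.8
```

View pics/w2.png

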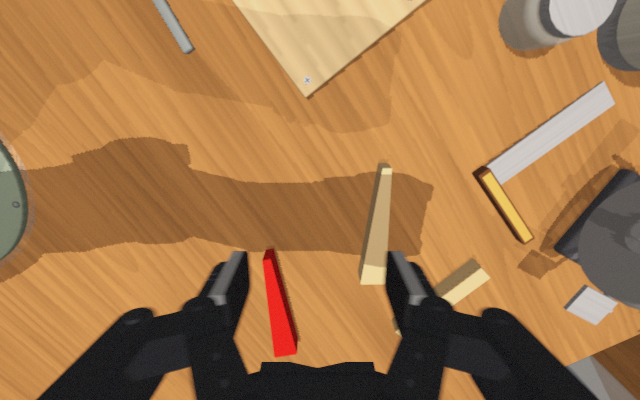

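```bash
python3 - <<'E'
from h import *
im=cv2.imread("pics/w2.png")
crop(im,340,155,440,295,4,"c_w2")
E
```

```text
(no output)
```

View pics/c_w2.png

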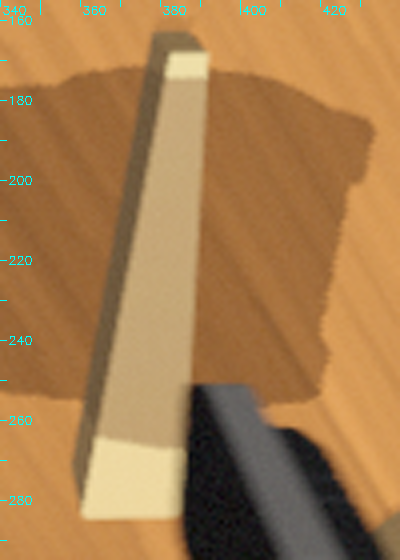

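```bash
python3 - <<'E'
from h import *
f=np.load('pics/w2.npy',allow_pickle=True).item()
P=lambda u,v,z:(topl(f,u,v,z)*1000)[:2]
def ang(a):return np.degrees(np.arctan2(a[1],a[0]))
a,b,c=P(381.5,168,.032),P(391.7,168,.032),P(360.2,284.3,.032)
e=P(387.3,250,.032)
print(a,b,c,e,np.linalg.norm(a-b),"straight dir",ang(b-e),"slope dir",ang(a-c),"slope len",np.linalg.norm(a-c))
# fit pose: slope direction in wedge frame: from (-24,-85) to (0,85)
from scipy.optimize import least_squares
pts=[((0,85),a),((12,85),b),((-24,-85),c)]
def m(q,p):
    t=np.radians(q[2]);return np.array([q[0]+np.cos(t)*p[0]-np.sin(t)*p[1],q[1]+np.sin(t)*p[0]+np.cos(t)*p[1]])
r=least_squares(lambda q:np.concatenate([m(q,p)-w for p,w in pts]),[490,-390,-33])
print("wedge pose",r.x,r.fun.round(1))
q=r.x
# grasp 30 from thick end : local y=-55; thickness there 36-30/7
th=36-30/7; gl=(12-th/2,-55); print("grasp pt",m(q,gl),"thick",th, "tool yaw", q[2]+np.degrees(np.arctan(1/14)), q[2]-np.degrees(np.arctan(1/14)))
E
```

```text
[ 540.51225437 -314.63855226] [ 551.30286007 -321.64887783] [ 431.12938984 -446.95913393] [ 490.35488076 -419.98452867] 12.867860579269879 straight dir 58.209557667961036 slope dir 50.421148231450836 slope len 171.678034077947
wedge pose [ 496.16348033 -387.29057835  -31.69905722] [ 0.3 -0.3 -0.3  0.4 -0.  -0. ]
grasp pt [ 463.98157617 -432.0588997 ] thick 31.714285714285715 tool yaw -27.613440437273375 -35.78467399722313
```

```bash
python3 -c "
from h import *
plan([464,-432,60],-35.7)"
```

```text
t 2.5167 at [ 480.2 -258.1  249.5] [-1.7999e+02  6.0000e-02 -3.2860e+01] F [ 0.39 -0.33 -0.78] w 60.0
d [ 81.  154.9 189.4] a [-0.01  0.06  2.84] rows>= 6.2
```

```bash
python3 -m pendant '[{"dx":81,"dy":155,"dz":189,"ax":0,"ay":0,"az":2.8,"claw":60},{"dx":81,"dy":155,"dz":189,"ax":0,"ay":0,"az":2.8,"claw":60},{"dx":81,"dy":155,"dz":189,"ax":0,"ay":0,"az":2.8,"claw":60},{"dx":81,"dy":155,"dz":189,"ax":0,"ay":0,"az":2.8,"claw":60},{"dx":81,"dy":155,"dz":189,"ax":0,"ay":0,"az":2.8,"claw":60},{"dx":81,"dy":155,"dz":189,"ax":0,"ay":0,"az":2.8,"claw":60},{"dx":81,"dy":155,"dz":189,"ax":0,"ay":0,"az":2.8,"claw":60},{"dx":81,"dy":155,"dz":189,"ax":0,"ay":0,"az":2.8,"claw":60},{"dx":81,"dy":155,"dz":189,"ax":0,"ay":0,"az":2.8,"claw":60}]'
python3 -c "
from h import *
f=eyes.grab_frame('wrist'); cv2.imwrite('pics/w3.png',f['image']); np.save('pics/w3.npy',f,allow_pickle=True)
plan([464,-432,5],-35.7)"
```

```text
clock: 3.27
position: [0.465, -0.4315, 0.0612]
tool_rot: [-3.141, 0.0, -0.621]
force: [0.3, 0.9, 0.7]
grip_width: 0.0598
t 3.3167 at [ 465.5 -431.5   61.9] [-1.7994e+02 -6.0000e-02 -3.5570e+01] F [-0.09  0.18  0.15] w 60.0
d [-1.   1.4 56.9] a [-0.06 -0.06  0.13] rows>= 1.4
```

View pics/w3.png

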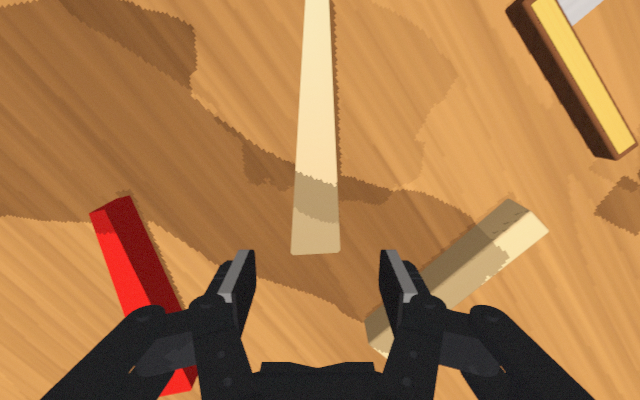

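```bash
python3 -m pendant '[{"dx":-1,"dy":1,"dz":30,"ax":0,"ay":0,"az":0,"claw":60},{"dx":-1,"dy":1,"dz":50,"ax":0,"ay":0,"az":0,"claw":60},{"dx":-1,"dy":1,"dz":56,"ax":0,"ay":0,"az":0,"claw":50},{"dx":-1,"dy":1,"dz":56,"ax":0,"ay":0,"az":0,"claw":40}]' 40
python3 -c "
from h import *
f=np.load('pics/w3.npy',allow_pickle=True).item()
print(topl(f,292,253,.032)*1e3,topl(f,340,252,.032)*1e3)
f=eyes.grab_frame('wrist'); cv2.imwrite('pics/w4.png',f['image'])
plan([464,-432,5],-35.7)"
```

```text
clock: 3.65
position: [0.4633, -0.4317, 0.005]
tool_rot: [-3.141, 0.001, -0.621]
force: [0.6, 0.8, 0.8]
grip_width: 0.0406
[ 432.51055611 -446.17291419   32.        ] [ 461.29018401 -465.79712993   32.        ]
t 3.7 at [ 463.5 -432.6    6. ] [-1.7998e+02 -4.0000e-02 -3.5630e+01] F [-0.62 -0.28  0.34] w 39.8
d [ 0.1 -0.8  1. ] a [-0.02 -0.04  0.07] rows>= 0.0
```

View pics/w4.png

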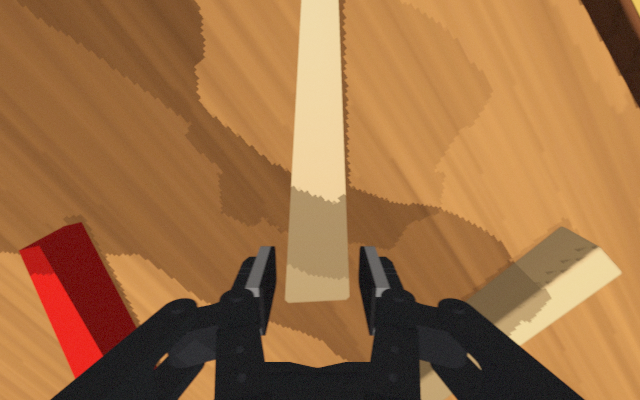

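```bash
python3 -m pendant '[{"dx":0,"dy":0,"dz":0,"ax":0,"ay":0,"az":0,"claw":20},{"dx":0,"dy":0,"dz":0,"ax":0,"ay":0,"az":0,"claw":20},{"dx":0,"dy":0,"dz":0,"ax":0,"ay":0,"az":0,"claw":20},{"dx":0,"dy":0,"dz":0,"ax":0,"ay":0,"az":0,"claw":20},{"dx":0,"dy":0,"dz":-30,"ax":0,"ay":0,"az":0,"claw":20},{"dx":0,"dy":0,"dz":-60,"ax":0,"ay":0,"az":0,"claw":20},{"dx":0,"dy":0,"dz":-60,"ax":0,"ay":0,"az":0,"claw":20}]' 40
python3 -c "
from h import *
f=eyes.grab_frame('wrist'); cv2.imwrite('pics/w5.png',f['image']); np.save('pics/w5.npy',f,allow_pickle=True)
plan([464,-432,5],-35.7)"
```

```text
clock: 4.28
position: [0.4639, -0.4356, 0.0702]
tool_rot: [3.141, -0.006, -0.624]
force: [0.8, -0.4, -0.2]
grip_width: 0.02
t 4.3333 at [ 463.6 -434.7   67.9] [179.99  -0.26 -35.72] F [-0.62 -0.35  0.67] w 20.3
d [-1.5 -2.4 62.9] a [ 0.01 -0.26 -0.02] rows>= 1.5
```

View pics/w5.png

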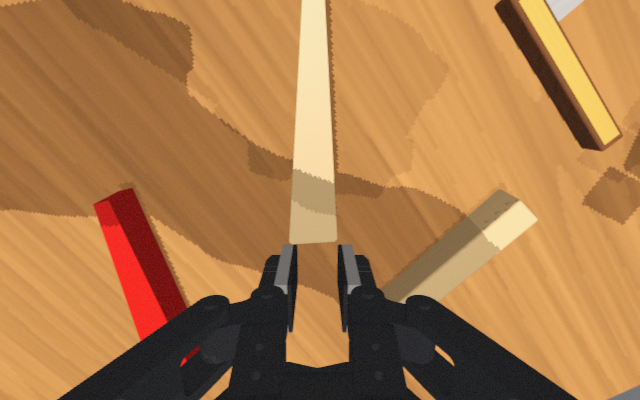

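```bash
python3 -c "
from h import *
f=np.load('pics/w5.npy',allow_pickle=True).item()
s=observe();print(s['position'],proj(f,s['position']))
print(f['view'].round(3), (-f['view'][:3,:3].T@f['view'][:3,3]).round(4))
print('butt at', topl(f,290,243,.032)*1e3, topl(f,337,240,.032)*1e3)
"
```

```text
[ 0.46358396 -0.434696    0.06791581] [315.31008077 228.67227755]
[[ 0.811 -0.585  0.006 -0.632]
 [ 0.556  0.768 -0.319  0.078]
 [ 0.182  0.262  0.948 -0.232]
 [ 0.     0.     0.     1.   ]] [ 0.5114 -0.3682  0.2491]
butt at [ 431.89634772 -446.2472649    32.        ] [ 461.79868037 -464.87176324   32.        ]
```

```bash
python3 -c "
from h import *
f=np.load('pics/w5.npy',allow_pickle=True).item()
s=observe();p=s['position']
for d in [0,5,10,15,20,30,50]: print(d,[proj(f,p+np.array([0,0,d/1000])+np.array([0.811,-.585,0])*x).round() for x in (-.01,0.01)])
im=cv2.imread('pics/w5.png'); crop(im,250,220,390,350,5,'c_w5')
im=cv2.imread('pics/w4.png'); crop(im,240,220,400,340,5,'c_w4')
"
```

```text
0 [array([299., 229.]), array([332., 229.])]
5 [array([299., 232.]), array([332., 232.])]
10 [array([298., 236.]), array([332., 236.])]
15 [array([298., 240.]), array([333., 240.])]
20 [array([297., 244.]), array([333., 244.])]
30 [array([296., 252.]), array([334., 252.])]
50 [array([294., 273.]), array([337., 273.])]
```

View pics/c_w5.png

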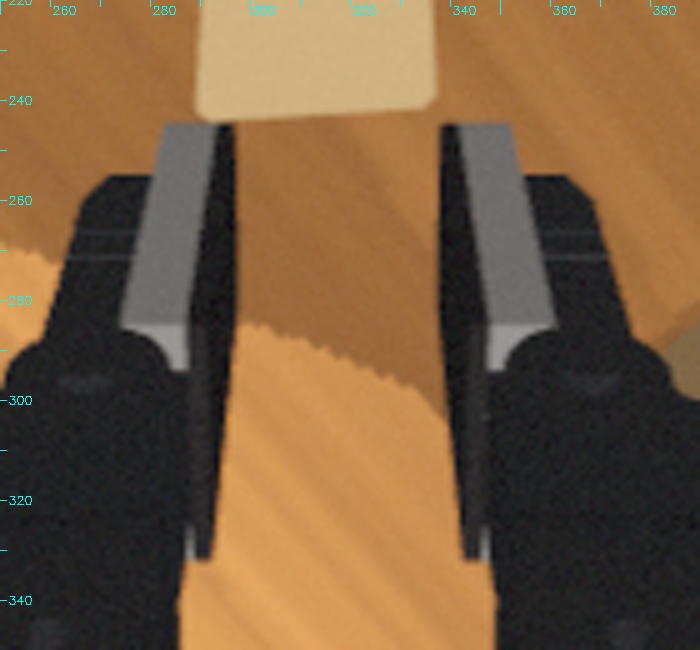

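View pics/c_w4.png

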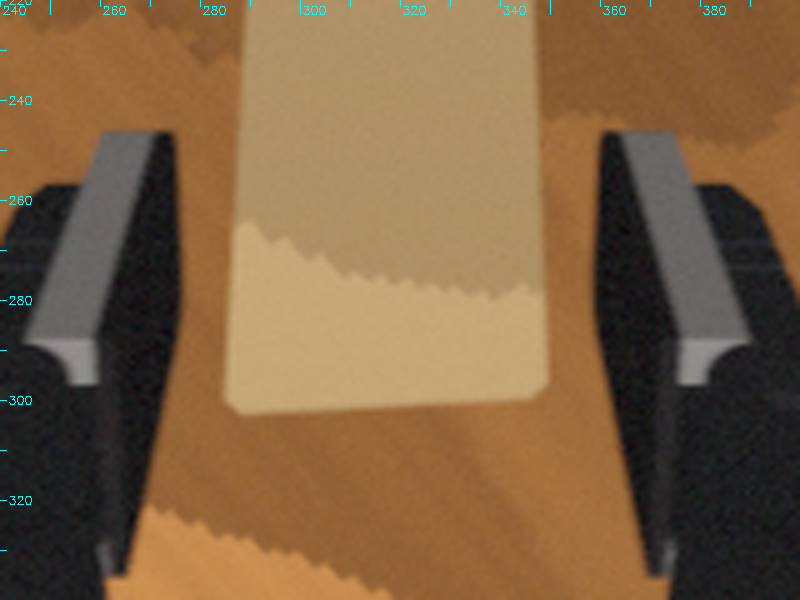

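```bash
python3 -c "
from h import *
f=eyes.grab_frame('scene'); s=observe(); p=s['position']; print(p)
for d in (0,.034): 
  u=proj(f,p+np.array([0,0,d])); print(d,u)
crop(f['image'],120,130,320,280,4,'c_s1')
"
```

```text
[ 0.46303315 -0.43380332  0.06620408]
0 [191.35254334 238.2530273 ]
0.034 [188.78724152 230.77674375]
```

View pics/c_s1.png

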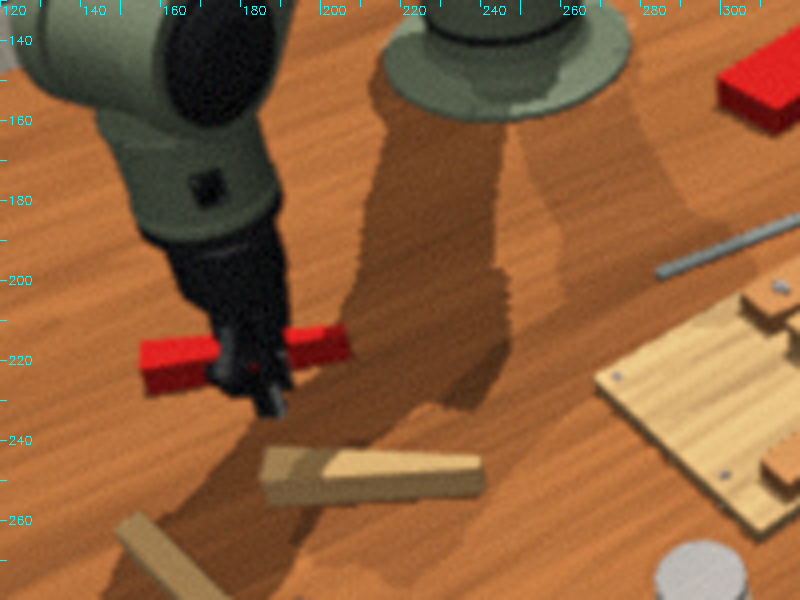

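```bash
python3 -c "
from h import *
f=np.load('pics/w5.npy',allow_pickle=True).item(); g=eyes.grab_frame('scene'); t=eyes.grab_frame('top'); s=observe(); p=s['position']
R=Ro.from_euler('xyz',s['tool_rot'])
for uw in [(317.5,245)]:
  for us in [(186.5,233.5),(185,233),(188,233)]:
    c1,d1=ray(f,*uw); c2,d2=ray(g,*us)
    A=np.stack([d1,-d2],1); k,res,_,_=np.linalg.lstsq(A,c2-c1,rcond=None)
    a,b=c1+d1*k[0],c2+d2*k[1]; print('world',a*1e3,b*1e3,'tool off of a',R.inv().apply(a-p)*1e3,R.inv().apply(b-p)*1e3)
print(proj(t,p),proj(t,p+[0,0,.034]))
crop(t['image'],400,160,540,270,5,'c_t1')
"
```

```text
world [ 463.63261438 -436.6927253    86.56240713] [ 459.29806458 -442.0276576    90.08555832] tool off of a [  3.19534056   2.18891708 -22.0666368 ] [  2.78763936   9.04985845 -25.59136119]
world [ 463.6440567  -436.67632903   86.60131272] [ 456.78240073 -445.23717157   92.22721678] tool off of a [  3.19504063   2.16891475 -22.10553701] [  2.61706964  13.123712   -27.73399247]
world [ 464.78126028 -435.04677346   90.46797456] [ 462.39602252 -437.95241912   92.3940318 ] tool off of a [  3.16523153   0.18096818 -25.97166388] [  2.92332538   3.93201376 -27.89857095]
[466.06769945 223.73439866] [469.1278927  223.42360804]
```

View pics/c_t1.png

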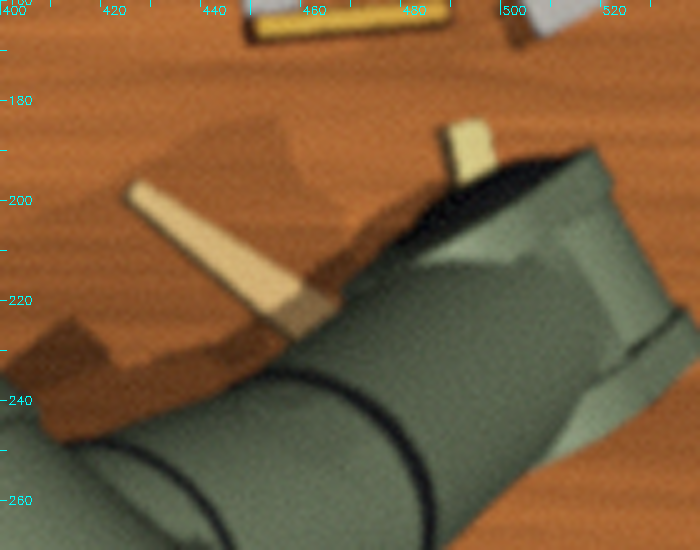

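```bash
python3 -c "
from h import *
f=np.load('pics/w5.npy',allow_pickle=True).item(); p=np.array([463.6,-434.7,67.9])/1e3
R=Ro.from_euler('xyz',[180,-.26,-35.72],degrees=True)
c,d=ray(f,317.5,245)
for dep in (.150,.159,.168,.18): print(dep,R.inv().apply(c+d*dep-p)*1e3)
print('upper pad end', [ (dep,(R.inv().apply(ray(f,317.5,287)[0]+ray(f,317.5,287)[1]*dep-p)*1e3).round(1)) for dep in (.12,.125,.13,.14)])
"
```

```text
0.15 [  1.19922467 -12.58124242 -46.2525036 ]
0.159 [  1.22132589  -8.42099456 -38.15627939]
0.168 [  1.24342711  -4.2607467  -30.06005518]
0.18 [  1.2728954    1.28625044 -19.26508957]
upper pad end [(0.12, array([  1.1, -11.6, -78.2])), (0.125, array([  1.1,  -8.7, -73.9])), (0.13, array([  1.1,  -5.7, -69.7])), (0.14, array([  1.1,   0.1, -61.1]))]
```

```bash
python3 -c "
from h import *
plan([464,-432,0],-35.7)"; 
```

```text
t 4.4833 at [ 462.3 -433.    64.5] [-1.7999e+02  3.0000e-02 -3.5710e+01] F [ 0.07  0.22 -0.32] w 20.0
d [ 0.8 -1.8 64.5] a [-0.01  0.03 -0.01] rows>= 1.5
```

```bash
python3 -m pendant '[{"dx":1,"dy":-1,"dz":0,"ax":0,"ay":0,"az":0,"claw":45},{"dx":1,"dy":-1,"dz":0,"ax":0,"ay":0,"az":0,"claw":45},{"dx":1,"dy":-1,"dz":30,"ax":0,"ay":0,"az":0,"claw":45},{"dx":1,"dy":-1,"dz":60,"ax":0,"ay":0,"az":0,"claw":45},{"dx":1,"dy":-1,"dz":72,"ax":0,"ay":0,"az":0,"claw":45},{"dx":1,"dy":-1,"dz":80,"ax":0,"ay":0,"az":0,"claw":45},{"dx":1,"dy":-1,"dz":80,"ax":0,"ay":0,"az":0,"claw":45}]' 40
python3 -c "
from h import *
plan([464,-432,-30],-35.7)
f=eyes.grab_frame('wrist'); cv2.imwrite('pics/w6.png',f['image'])
g=eyes.grab_frame('scene');crop(g['image'],120,150,280,270,5,'c_s2')
"; 
```

```text
clock: 5.07
position: [0.4631, -0.4329, -0.0164]
tool_rot: [3.141, 0.002, -0.624]
force: [0.8, -0.6, 0.4]
grip_width: 0.0452
t 5.0667 at [ 463.1 -432.9  -16.4] [ 1.7999e+02  1.3000e-01 -3.5730e+01] F [ 0.78 -0.57  0.44] w 45.2
d [ 0.3 -1.2 13.6] a [ 0.01  0.13 -0.03] rows>= 0.3
```

View pics/w6.png

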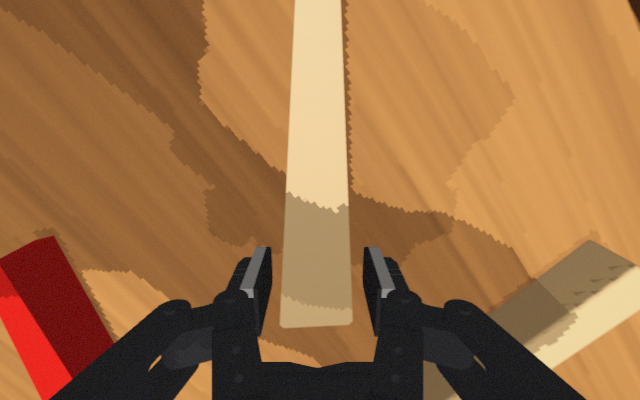

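View pics/c_s2.png

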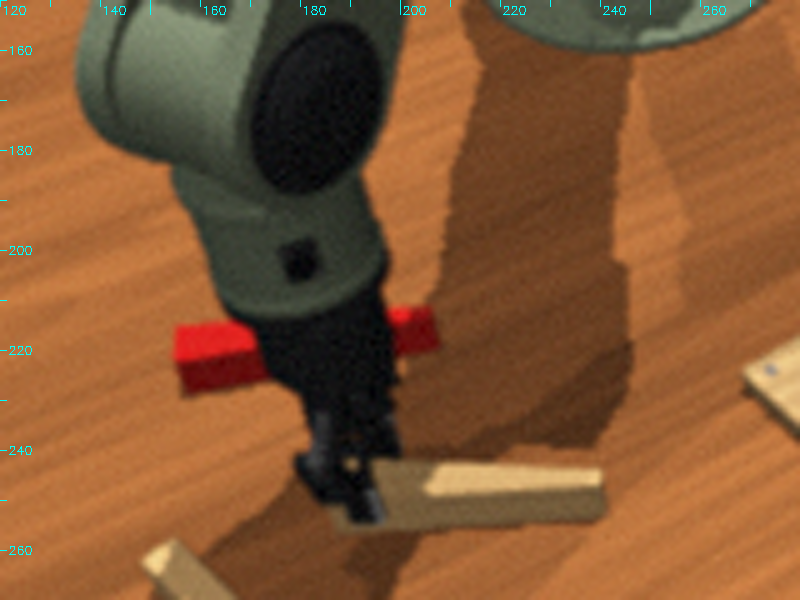

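```bash
python3 -c "
from h import *
im=cv2.imread('pics/w6.png'); crop(im,230,230,400,350,4,'c_w6')
g=eyes.grab_frame('scene'); p=np.array([.4635,-.4325,0]); ex=np.array([.812,-.584,0])
for z in (0,.01,.02,.03): print(z,[proj(g,p+ex*x+[0,0,z]+np.array([-.584,-.812,0])*y).round(1) for x in (.0225,.03) for y in (-.011,.011)])
"
```

```text
0 [array([198.4, 257.4]), array([191.4, 257.5]), array([197.9, 259.3]), array([190.9, 259.4])]
0.01 [array([197.7, 255.4]), array([190.7, 255.5]), array([197.2, 257.3]), array([190.1, 257.3])]
0.02 [array([197. , 253.3]), array([190. , 253.4]), array([196.5, 255.2]), array([189.4, 255.3])]
0.03 [array([196.3, 251.3]), array([189.2, 251.4]), array([195.8, 253.2]), array([188.6, 253.3])]
```

View pics/c_w6.png

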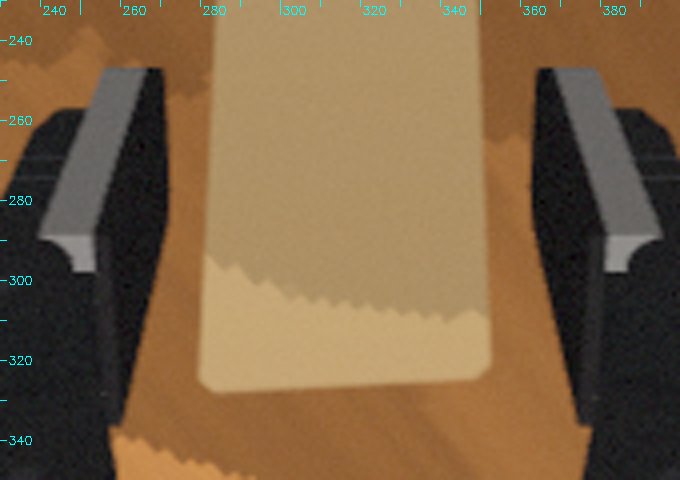

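```bash
python3 -m pendant '[{"dx":0,"dy":0,"dz":5,"ax":0,"ay":0,"az":0,"claw":45},{"dx":0,"dy":0,"dz":10,"ax":0,"ay":0,"az":0,"claw":45},{"dx":0,"dy":0,"dz":10,"ax":0,"ay":0,"az":0,"claw":38},{"dx":0,"dy":0,"dz":10,"ax":0,"ay":0,"az":0,"claw":25},{"dx":0,"dy":0,"dz":10,"ax":0,"ay":0,"az":0,"claw":20},{"dx":0,"dy":0,"dz":10,"ax":0,"ay":0,"az":0,"claw":20}]' 40
```

```text
clock: 5.72
position: [0.4638, -0.4332, -0.025]
tool_rot: [3.142, -0.0, -0.623]
force: [0.0, 0.6, 0.1]
grip_width: 0.0319
```

```bash
python3 -m pendant '[{"dx":0,"dy":0,"dz":0,"ax":0,"ay":0,"az":0,"claw":20},{"dx":0,"dy":0,"dz":-10,"ax":0,"ay":0,"az":0,"claw":20},{"dx":0,"dy":0,"dz":-30,"ax":0,"ay":0,"az":0,"claw":20},{"dx":0,"dy":0,"dz":-60,"ax":0,"ay":0,"az":0,"claw":20},{"dx":0,"dy":0,"dz":-80,"ax":0,"ay":0,"az":0,"claw":20},{"dx":0,"dy":0,"dz":-80,"ax":0,"ay":0,"az":0,"claw":20},{"dx":0,"dy":0,"dz":-80,"ax":0,"ay":0,"az":0,"claw":20}]' 40
python3 -c "
from h import *
plan([464,-432,-30],-35.7)
f=eyes.grab_frame('wrist'); cv2.imwrite('pics/w7.png',f['image']);np.save('pics/w7.npy',f,allow_pickle=True)
g=eyes.grab_frame('scene');crop(g['image'],120,150,280,270,5,'c_s3')
"
```

```text
clock: 6.3
position: [0.4644, -0.4336, 0.0565]
tool_rot: [-3.141, -0.002, -0.623]
force: [-0.5, -0.4, -1.6]
grip_width: 0.0318
t 6.3 at [ 464.4 -433.6   56.5] [-1.7999e+02 -1.3000e-01 -3.5710e+01] F [-0.45 -0.43 -1.61] w 31.8
d [-1.5 -1.  86.5] a [-0.01 -0.13 -0.01] rows>= 2.1
```

View pics/w7.png

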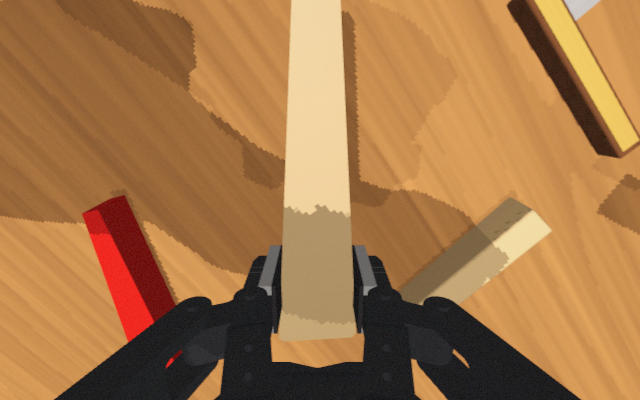

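View pics/c_s3.png

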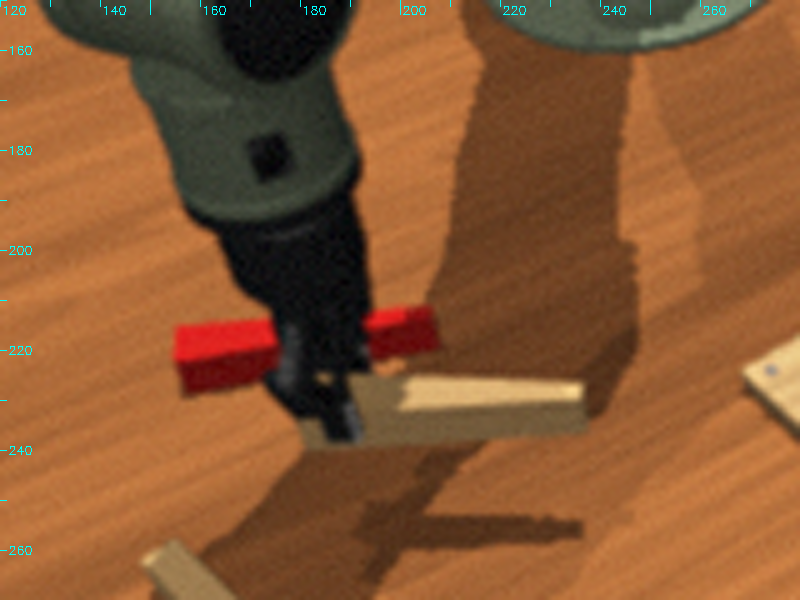

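```bash
python3 -c "
from h import *
im=cv2.imread('pics/w7.png'); crop(im,265,0,385,130,5,'c_w7a'); crop(im,250,220,390,350,5,'c_w7b')
"
```

```text
(no output)
```

View pics/c_w7a.png

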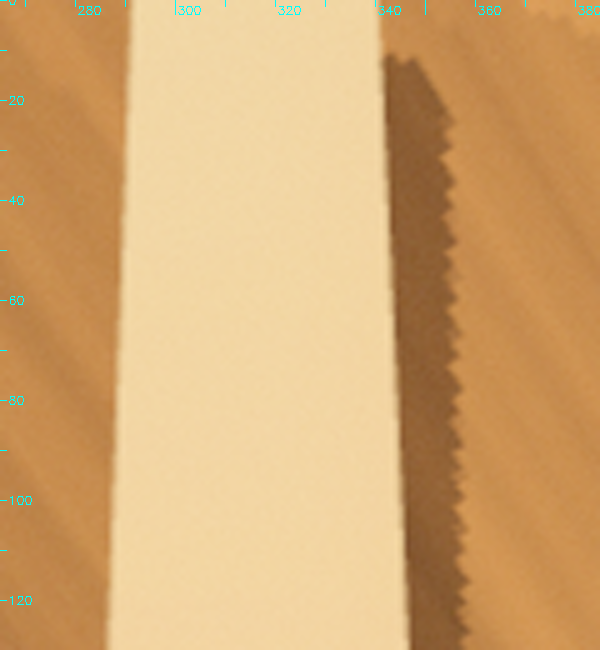

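View pics/c_w7b.png

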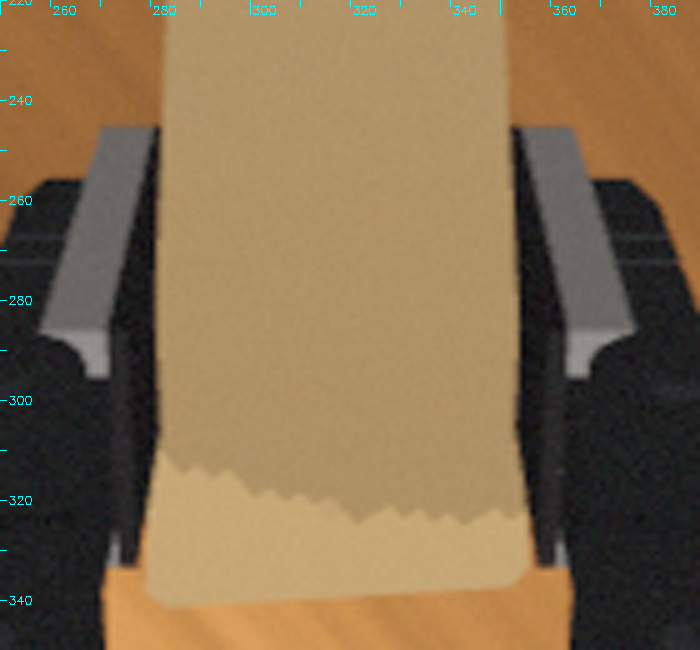

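```bash
python3 -c "
from h import *
from scipy.optimize import least_squares
f=np.load('pics/w7.npy',allow_pickle=True).item()
L=[(290.8,3),(286.5,130),(282.3,235)]; Rr=[(341,3),(346.7,130),(350,235)]
def loc(q,u,v):
    w=topl(f,u,v,q[3]/1e3)[:2]*1e3-q[:2]; t=np.radians(q[2]); return np.array([w[0]*np.cos(t)+w[1]*np.sin(t),-w[0]*np.sin(t)+w[1]*np.cos(t)])
def res(q):
    r=[]
    for p in Rr: r.append(loc(q,*p)[0]-12)
    for p in L:
        a=loc(q,*p); r.append(a[0]-(-12+a[1]/7))
    r.append(loc(q,285,340)[1]+85); r.append(loc(q,348,338)[1]+85)
    return r
s=least_squares(res,[496,-387,-31.7,113]);print(s.x.round(2),np.round(s.fun,2))
q=s.x; p=np.array([464.4,-433.6]); R=np.radians(-35.71)
d=q[:2]-p; print('wedge origin in tool-yaw frame (x along tool x, y = left)',d[0]*np.cos(R)+d[1]*np.sin(R), -d[0]*np.sin(R)+d[1]*np.cos(R),'yaw off',q[2]+35.71)
"
```

```text
[ 497.16 -387.67  -31.78  114.05] [-0.05  0.19 -0.16 -0.26  0.09  0.18  0.47 -0.47]
wedge origin in tool-yaw frame (x along tool x, y = left) -0.211359105088345 56.41825915950533 yaw off 3.933113071616056
```

```bash
cat >> h.py <<'E'
JY=4.55; JO=np.array([599.3,17.2])
def jw(x,y):
    t=np.radians(JY); return JO+np.array([np.cos(t)*x-np.sin(t)*y,np.sin(t)*x+np.cos(t)*y])
def wj(p):
    t=np.radians(JY); d=np.array(p)[:2]-JO; return np.array([np.cos(t)*d[0]+np.sin(t)*d[1],-np.sin(t)*d[0]+np.cos(t)*d[1]])
def tcp_for_wedge(ox,oy):
    t=np.radians(JY-3.93); o=np.array([-0.21,56.42]); return jw(ox,oy)-np.array([np.cos(t)*o[0]-np.sin(t)*o[1],np.sin(t)*o[0]+np.cos(t)*o[1]])
E
python3 -c "
from h import *
a=tcp_for_wedge(-37.1,-171.5);b=tcp_for_wedge(-37.1,-91.5);print(a,b)
plan([*a,40],0.62)"
```

```text
[ 576.74235053 -213.11704709] [ 570.39602731 -133.36916824]
t 6.4 at [ 463.7 -432.8   54.6] [-1.7999e+02  3.0000e-02 -3.5700e+01] F [ 0.26 -1.   -0.36] w 31.9
d [ -36.4 -244.3   14.7] a [-2.000e-02  3.000e-02 -3.632e+01] rows>= 5.9
```

```bash
python3 -m pendant '[{"dx":-36,"dy":-244,"dz":14,"ax":0,"ay":0,"az":-36.3,"claw":20},{"dx":-36,"dy":-244,"dz":14,"ax":0,"ay":0,"az":-36.3,"claw":20},{"dx":-36,"dy":-244,"dz":14,"ax":0,"ay":0,"az":-36.3,"claw":20},{"dx":-36,"dy":-244,"dz":14,"ax":0,"ay":0,"az":-36.3,"claw":20},{"dx":-36,"dy":-244,"dz":14,"ax":0,"ay":0,"az":-36.3,"claw":20},{"dx":-36,"dy":-244,"dz":14,"ax":0,"ay":0,"az":-36.3,"claw":20},{"dx":-36,"dy":-244,"dz":14,"ax":0,"ay":0,"az":-36.3,"claw":20},{"dx":-36,"dy":-244,"dz":14,"ax":0,"ay":0,"az":-36.3,"claw":20},{"dx":-36,"dy":-244,"dz":14,"ax":0,"ay":0,"az":-36.3,"claw":20}]' 40
python3 -c "
from h import *
f=eyes.grab_frame('wrist'); cv2.imwrite('pics/w8.png',f['image']);np.save('pics/w8.npy',f,allow_pickle=True)
a=tcp_for_wedge(-37.1,-171.5)
plan([*a,-5],0.62)
print([proj(f,np.append(jw(x,y),z)/1e3).round() for x,y,z in [(-37.1,-86.5,97),(-25.1,-86.5,97),(-23.2,-57,56),(-46.1,-56,43)]])
"
```

```text
clock: 7.15
position: [0.5762, -0.2145, 0.0402]
tool_rot: [3.141, 0.001, 0.01]
force: [-0.5, -0.4, -1.0]
grip_width: 0.0316
t 7.2 at [ 576.1 -215.2   40.4] [1.7997e+02 7.0000e-02 4.9000e-01] F [-0.65 -0.16 -0.42] w 31.8
d [ 0.7 -2.1 45.4] a [ 0.03  0.07 -0.13] rows>= 1.1
[array([ 296., -124.]), array([ 336., -128.]), array([ 331., -157.]), array([ 276., -133.])]
```

View pics/w8.png

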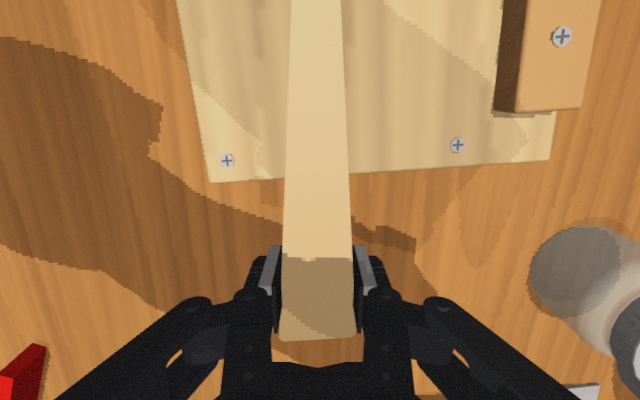

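```bash
python3 -m pendant '[{"dx":1,"dy":-1,"dz":30,"ax":0,"ay":0,"az":0,"claw":20},{"dx":1,"dy":-2,"dz":43,"ax":0,"ay":0,"az":0,"claw":20},{"dx":1,"dy":-2,"dz":44,"ax":0,"ay":0,"az":0,"claw":20},{"dx":1,"dy":-2,"dz":44,"ax":0,"ay":0,"az":0,"claw":20}]' 40
python3 -c "
from h import *
f=np.load('pics/w8.npy',allow_pickle=True).item()
print([topl(f,u,v,.018).round(4) for u,v in [(210,182.5),(549.5,158.5)]], jw(-110,-200),jw(110,-200))
a=tcp_for_wedge(-37.1,-131.5)
plan([*a,-5],0.62)
g=eyes.grab_frame('scene');crop(g['image'],260,150,410,270,5,'c_s4')
g=eyes.grab_frame('top');crop(g['image'],300,130,420,230,6,'c_t4')
"
```

```text
clock: 7.53
position: [0.5769, -0.2128, -0.0037]
tool_rot: [-3.141, 0.002, 0.009]
force: [0.2, -1.2, -0.4]
grip_width: 0.0318
[array([ 0.5068, -0.1911,  0.018 ]), array([ 0.7238, -0.1732,  0.018 ])] [ 505.51247462 -190.89589156] [ 724.81914147 -173.44350271]
t 7.5333 at [ 576.9 -212.8   -3.7] [-1.7999e+02  1.2000e-01  5.1000e-01] F [ 0.16 -1.16 -0.42] w 31.8
d [ -2.9 -39.6   1.3] a [-0.01  0.12 -0.11] rows>= 1.0
```

View pics/c_s4.png

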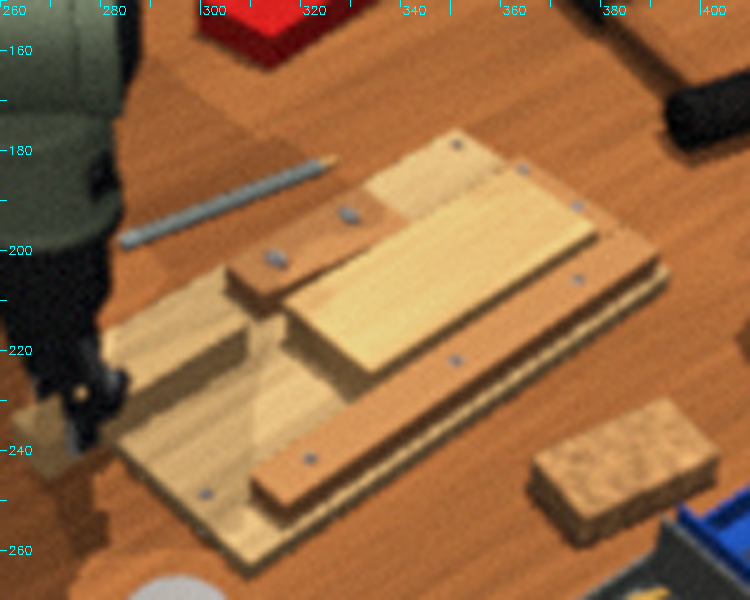

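View pics/c_t4.png

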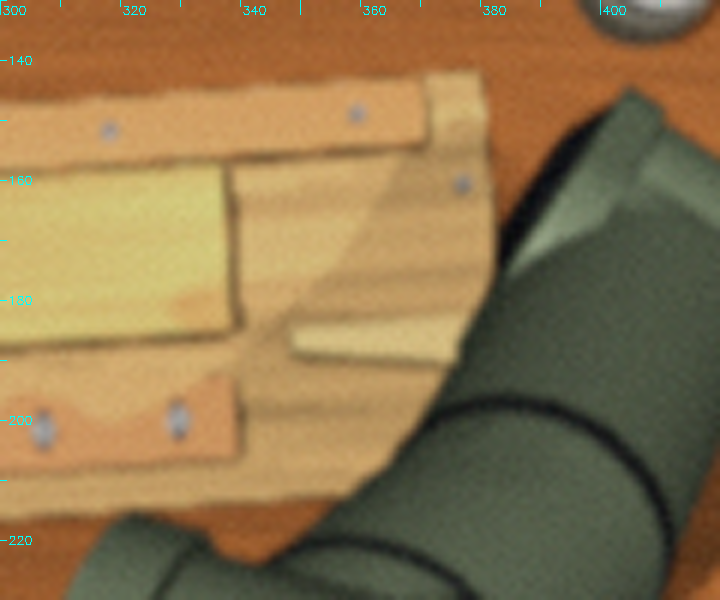

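```bash
python3 -c "
from h import *
f=eyes.grab_frame('top')
a,b=[topl(f,u,v,.0515)*1e3 for u,v in [(348.3,183.3),(348.6,189.3)]]
print('tip jig',wj(a),wj(b),'timber c',wj(topl(f,339.3,185.2,.056)*1e3),'cleat c',wj(topl(f,339.5,192.5,.043)*1e3), wj(topl(f,340,206.5,.043)*1e3))
s=observe();p=s['position']*1e3
print('pred timber px',proj(f,np.append(jw(-23.2,-57),56)/1e3),'cleat',proj(f,np.append(jw(-46.1,-56),43)/1e3),'tip', proj(f,np.append(jw(-37.1,-86.5),51.5)/1e3),proj(f,np.append(jw(-25.1,-86.5),51.5)/1e3))
"
```

```text
tip jig [-21.22832617 -88.35515505] [-39.9648579  -87.89605438] timber c [-25.60181857 -59.88026058] cleat c [-47.17440849 -59.27228516] [-90.92873295 -57.63361199]
pred timber px [338.31623674 184.49633252] cleat [338.42879842 192.23213015] tip [348.08307514 188.41540623] [347.79677233 184.57916815]
```

```bash
python3 -c "
from h import *
plan([*tcp_for_wedge(-39,-151.5),-5],0.62)
plan([*tcp_for_wedge(-39,-126.5),-5],0.62)
"
```

```text
t 7.6833 at [ 578.3 -212.7   -2.2] [ 1.7997e+02 -5.0000e-02  5.5000e-01] F [ 0.03  0.55 -0.61] w 32.0
d [ -4.8 -19.4   2.8] a [ 0.03 -0.05 -0.07] rows>= 0.5
t 7.6833 at [ 578.3 -212.7   -2.2] [ 1.7997e+02 -5.0000e-02  5.5000e-01] F [ 0.03  0.55 -0.61] w 32.0
d [ -6.6 -44.4   2.8] a [ 0.03 -0.05 -0.07] rows>= 1.1
```

```bash
python3 -m pendant '[{"dx":-3,"dy":-10,"dz":1.5,"ax":0,"ay":0,"az":0,"claw":20},{"dx":-4.5,"dy":-20,"dz":1.5,"ax":0,"ay":0,"az":0,"claw":20},{"dx":-5,"dy":-30,"dz":1.5,"ax":0,"ay":0,"az":0,"claw":20},{"dx":-5.5,"dy":-40,"dz":1.5,"ax":0,"ay":0,"az":0,"claw":20},{"dx":-5.5,"dy":-44.5,"dz":1.5,"ax":0,"ay":0,"az":0,"claw":20},{"dx":-5.5,"dy":-44.5,"dz":1.5,"ax":0,"ay":0,"az":0,"claw":20}]' 40
python3 -c "
from h import *
plan([*tcp_for_wedge(-37.1,-91.5),-5],0.62)
g=eyes.grab_frame('top');crop(g['image'],310,160,400,220,8,'c_t5')
g=eyes.grab_frame('scene');crop(g['image'],270,180,370,250,7,'c_s5')
"
```

```text
clock: 8.18
position: [0.5723, -0.1656, -0.0045]
tool_rot: [-3.141, -0.0, 0.012]
force: [0.2, 0.3, -0.4]
grip_width: 0.0319
t 8.1833 at [ 572.3 -165.6   -4.5] [-179.96   -0.      0.71] F [ 0.15  0.26 -0.4 ] w 31.9
d [ -1.5 -32.2   0.5] a [-0.04 -0.    0.09] rows>= 0.8
```

View pics/c_t5.png

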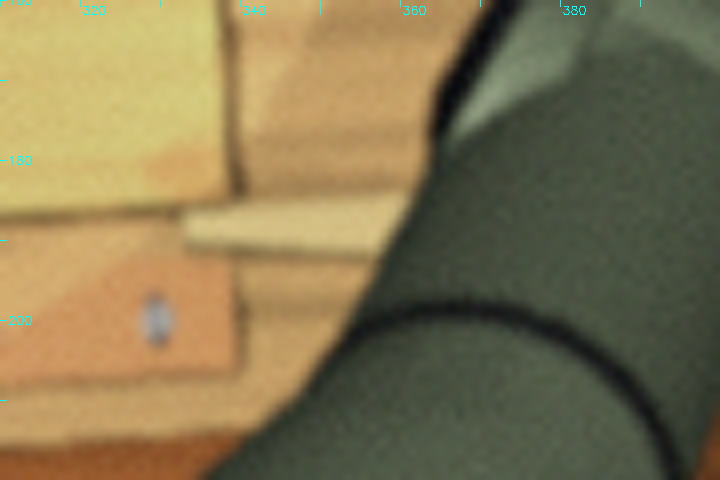

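View pics/c_s5.png

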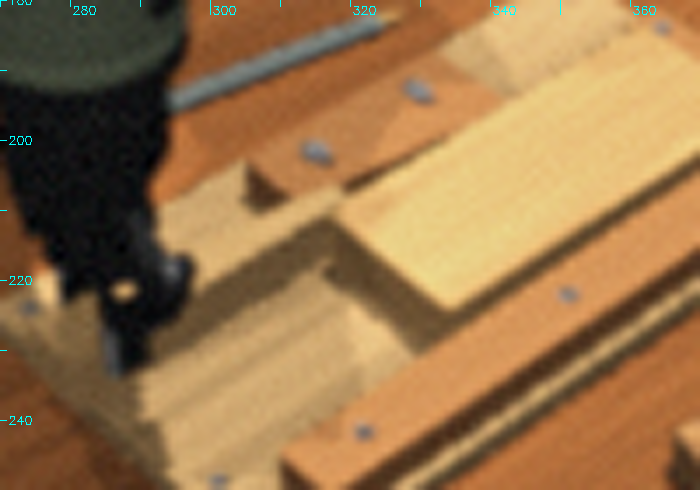

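```bash
python3 -m pendant '[{"dx":-0.3,"dy":-8,"dz":0,"ax":0,"ay":0,"az":0,"claw":20},{"dx":-0.6,"dy":-16,"dz":0,"ax":0,"ay":0,"az":0,"claw":20},{"dx":-0.9,"dy":-24,"dz":0,"ax":0,"ay":0,"az":0,"claw":20},{"dx":-1,"dy":-30,"dz":0,"ax":0,"ay":0,"az":0,"claw":20},{"dx":-1,"dy":-30,"dz":0,"ax":0,"ay":0,"az":0,"claw":20}]' 40
python3 -c "
from h import *
plan([*tcp_for_wedge(-38,-96.5),-5],0.62)
g=eyes.grab_frame('top');crop(g['image'],290,150,390,220,8,'c_t6')
f=eyes.grab_frame('wrist'); cv2.imwrite('pics/w10.png',f['image']);np.save('pics/w10.npy',f,allow_pickle=True)
"
```

```text
clock: 8.7
position: [0.5708, -0.1355, -0.0047]
tool_rot: [-3.141, 0.0, 0.012]
force: [-0.5, 1.4, -1.4]
grip_width: 0.0316
t 8.7 at [ 570.8 -135.5   -4.7] [-1.7995e+02  1.0000e-02  6.9000e-01] F [-0.5   1.44 -1.41] w 31.6
d [-0.9  2.9  0.3] a [-0.05  0.01  0.07] rows>= 0.1
```

View pics/c_t6.png

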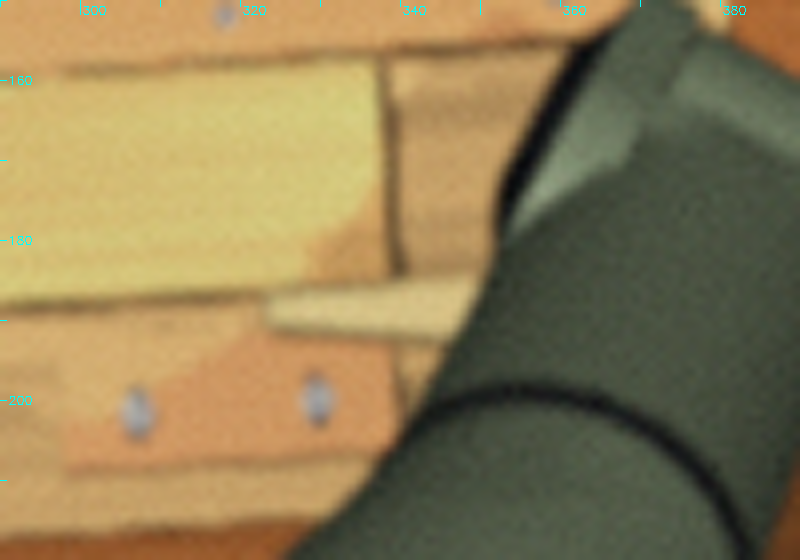

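View pics/w10.png

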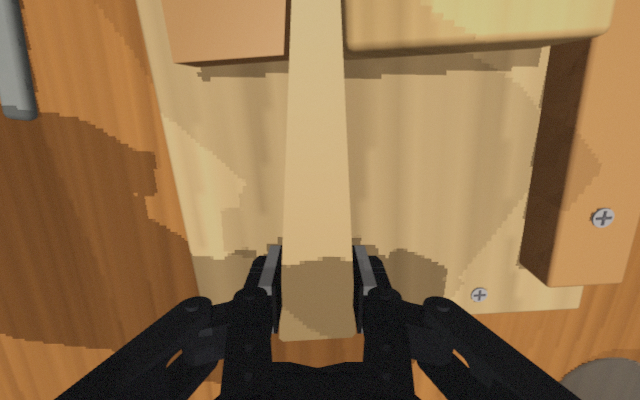

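```bash
python3 -c "
from h import *
im=cv2.imread('pics/w10.png'); crop(im,265,0,375,100,6,'c_w10')
"
```

```text
(no output)
```

View pics/c_w10.png

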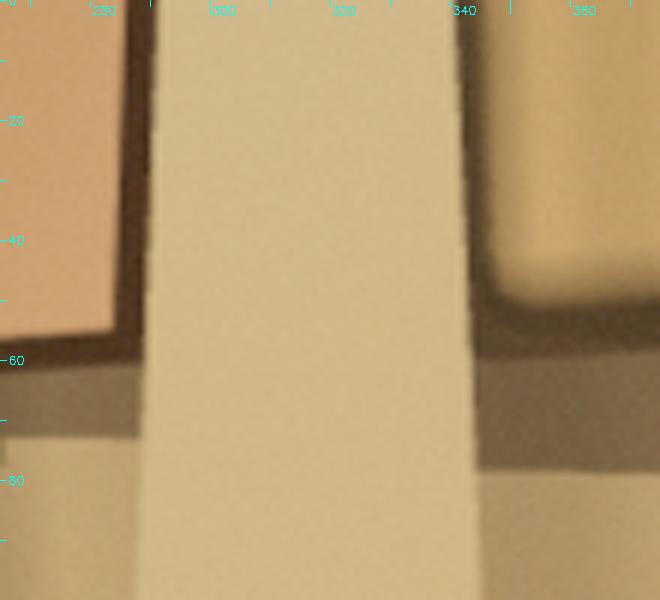

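```bash
python3 -m pendant '[{"dx":0,"dy":0,"dz":1.5,"ax":0,"ay":0,"az":0,"claw":20},{"dx":0,"dy":0,"dz":2.5,"ax":0,"ay":0,"az":0,"claw":20},{"dx":0,"dy":0,"dz":2.5,"ax":0,"ay":0,"az":0,"claw":40},{"dx":0,"dy":0,"dz":2.5,"ax":0,"ay":0,"az":0,"claw":46},{"dx":0,"dy":0,"dz":2.5,"ax":0,"ay":0,"az":0,"claw":46},{"dx":0,"dy":0,"dz":-20,"ax":0,"ay":0,"az":0,"claw":46},{"dx":0,"dy":0,"dz":-60,"ax":0,"ay":0,"az":0,"claw":46},{"dx":0,"dy":0,"dz":-100,"ax":0,"ay":0,"az":0,"claw":60},{"dx":0,"dy":0,"dz":-140,"ax":0,"ay":0,"az":0,"claw":60},{"dx":0,"dy":20,"dz":-180,"ax":0,"ay":0,"az":0,"claw":60}]' 40
python3 -c "
from h import *
f=eyes.grab_frame('wrist'); cv2.imwrite('pics/w11.png',f['image']);np.save('pics/w11.npy',f,allow_pickle=True)
plan([480,250,300],60)
"
```

```text
clock: 9.63
position: [0.5712, -0.1533, 0.1748]
tool_rot: [-3.14, -0.0, 0.014]
force: [1.0, 0.4, 0.1]
grip_width: 0.06
t 9.6833 at [ 573.3 -160.5  182. ] [179.84  -0.49   0.49] F [ 0.51 -6.68  8.24] w 59.8
d [ -88.7 -411.  -119.9] a [  0.4   -0.37 -59.51] rows>= 10.5
```

View pics/w11.png

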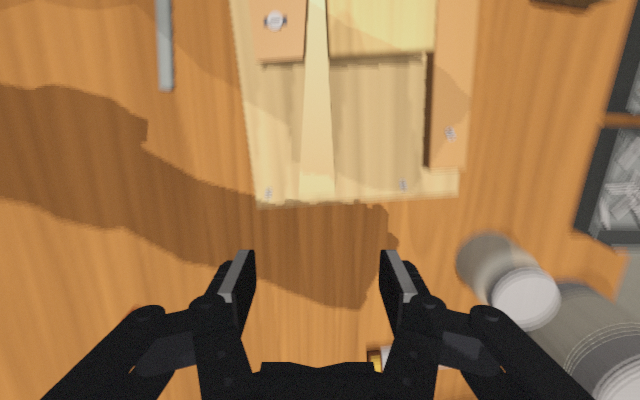

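```bash
python3 -c "
from h import *
plan([500,387,200],79.5)
"
```

```text
t 9.6833 at [ 573.3 -160.5  182. ] [179.84  -0.49   0.49] F [ 0.51 -6.68  8.24] w 59.8
d [ -68.4 -548.1  -20.1] a [  0.47  -0.3  -79.01] rows>= 13.3
```

```bash
python3 -m pendant '[{"dx":-68,"dy":-548,"dz":-20,"ax":0,"ay":0,"az":-79,"claw":60},{"dx":-68,"dy":-548,"dz":-20,"ax":0,"ay":0,"az":-79,"claw":60},{"dx":-68,"dy":-548,"dz":-20,"ax":0,"ay":0,"az":-79,"claw":60},{"dx":-68,"dy":-548,"dz":-20,"ax":0,"ay":0,"az":-79,"claw":60},{"dx":-68,"dy":-548,"dz":-20,"ax":0,"ay":0,"az":-79,"claw":60},{"dx":-68,"dy":-548,"dz":-20,"ax":0,"ay":0,"az":-79,"claw":60},{"dx":-68,"dy":-548,"dz":-20,"ax":0,"ay":0,"az":-79,"claw":60},{"dx":-68,"dy":-548,"dz":-20,"ax":0,"ay":0,"az":-79,"claw":60},{"dx":-68,"dy":-548,"dz":-20,"ax":0,"ay":0,"az":-79,"claw":60},{"dx":-68,"dy":-548,"dz":-20,"ax":0,"ay":0,"az":-79,"claw":60}]' 40
python3 -c "
from h import *
plan([500,387,200],79.5)
"
```

```text
clock: 10.52
position: [0.5148, 0.2583, 0.188]
tool_rot: [3.141, -0.0, 1.266]
force: [1.2, -0.3, 0.5]
grip_width: 0.06
t 10.5167 at [514.8 258.3 188. ] [ 1.7998e+02 -2.0000e-02  7.2540e+01] F [ 1.23 -0.3   0.52] w 60.0
d [118.4 -52.8 -11.9] a [ 0.02 -0.02 -6.96] rows>= 3.1
```

```bash
python3 -m pendant '[{"dx":118,"dy":-53,"dz":-12,"ax":0,"ay":0,"az":-7,"claw":60},{"dx":118,"dy":-53,"dz":-12,"ax":0,"ay":0,"az":-7,"claw":60},{"dx":118,"dy":-53,"dz":-12,"ax":0,"ay":0,"az":-7,"claw":60},{"dx":118,"dy":-53,"dz":-12,"ax":0,"ay":0,"az":-7,"claw":60},{"dx":118,"dy":-53,"dz":-12,"ax":0,"ay":0,"az":-7,"claw":60},{"dx":118,"dy":-53,"dz":-12,"ax":0,"ay":0,"az":-7,"claw":60}]' 40
python3 -c "
from h import *
f=eyes.grab_frame('wrist'); cv2.imwrite('pics/w12.png',f['image']);np.save('pics/w12.npy',f,allow_pickle=True)
plan([543,390,60],80)
"
```

```text
clock: 11.02
position: [0.501, 0.3848, 0.1994]
tool_rot: [3.142, 0.001, 1.383]
force: [-0.7, -1.2, 0.7]
grip_width: 0.0596
t 11.0667 at [501.4 383.9 199.5] [1.7999e+02 4.0000e-02 7.9150e+01] F [-0.27 -0.81 -0.26] w 59.7
d [ 13.9  39.7 139.5] a [ 0.01  0.04 -0.85] rows>= 3.5
```

View pics/w12.png

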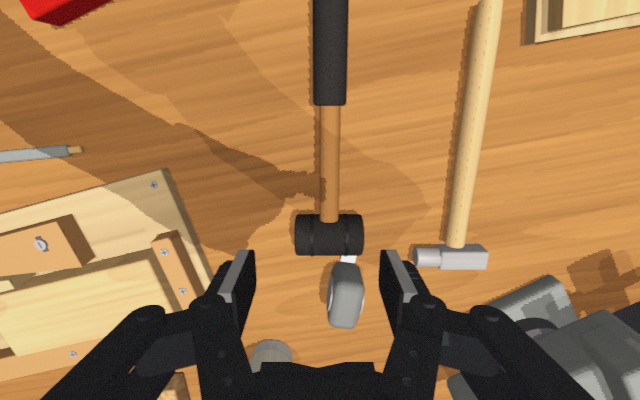

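```bash
python3 -c "
from h import *
f=np.load('pics/w12.npy',allow_pickle=True).item()
im=cv2.imread('pics/w12.png'); crop(im,280,90,380,340,3,'c_w12')
P=lambda u,v,z:(topl(f,u,v,z)*1000).round(1)
a,b=P(330,110,.037),P(329.5,208,.037)
print(a,b,np.degrees(np.arctan2(*(b-a)[[1,0]])))
print('head L/R silhouettes',P(295,235,.03),P(363,235,.03), 'head near/far z25', P(329,214,.04),P(329,256,.03), 'tape',P(345,262,.06))
"
```

```text
[444.1 409.3  37. ] [549.8 389.9  37. ] -10.400220129346836
head L/R silhouettes [578.6 343.4  30. ] [593.7 422.9  30. ] head near/far z25 [555.7 388.2  40. ] [613.8 378.2  30. ] tape [608.  396.4  60. ]
```

View pics/c_w12.png

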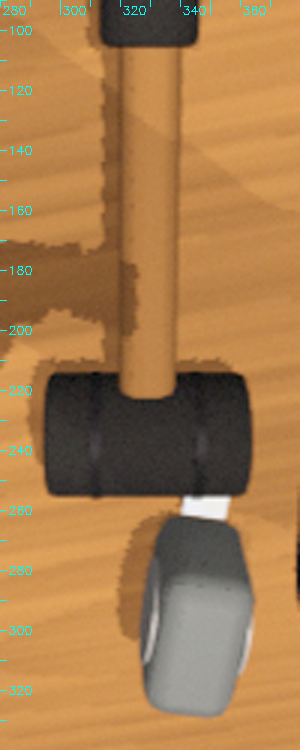

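```bash
python3 -c "
from h import *
plan([541.5,391.3,40],79.5)
"
```

```text
t 11.0667 at [501.4 383.9 199.5] [1.7999e+02 4.0000e-02 7.9150e+01] F [-0.27 -0.81 -0.26] w 59.7
d [ 14.9  38.  159.5] a [ 0.01  0.04 -0.35] rows>= 3.9
```

```bash
python3 -m pendant '[{"dx":15,"dy":38,"dz":40,"ax":0,"ay":0,"az":-0.3,"claw":55},{"dx":15,"dy":38,"dz":80,"ax":0,"ay":0,"az":-0.3,"claw":50},{"dx":15,"dy":38,"dz":120,"ax":0,"ay":0,"az":-0.3,"claw":50},{"dx":15,"dy":38,"dz":155,"ax":0,"ay":0,"az":-0.3,"claw":50},{"dx":15,"dy":38,"dz":160,"ax":0,"ay":0,"az":-0.3,"claw":50},{"dx":15,"dy":38,"dz":160,"ax":0,"ay":0,"az":-0.3,"claw":50},{"dx":15,"dy":38,"dz":160,"ax":0,"ay":0,"az":-0.3,"claw":50}]' 40
python3 -c "
from h import *
f=eyes.grab_frame('wrist'); cv2.imwrite('pics/w13.png',f['image']);np.save('pics/w13.npy',f,allow_pickle=True)
plan([541.5,391.3,-25],79.5)
"
```

```text
clock: 11.65
position: [0.5422, 0.3924, 0.0417]
tool_rot: [3.14, -0.001, 1.387]
force: [0.3, 0.6, 0.6]
grip_width: 0.05
t 11.7 at [542.6 393.   42.6] [ 1.7987e+02 -1.3000e-01  7.9460e+01] F [0.98 0.18 0.32] w 49.8
d [-2.  -1.  67.6] a [ 0.13 -0.13 -0.04] rows>= 1.6
```

View pics/w13.png

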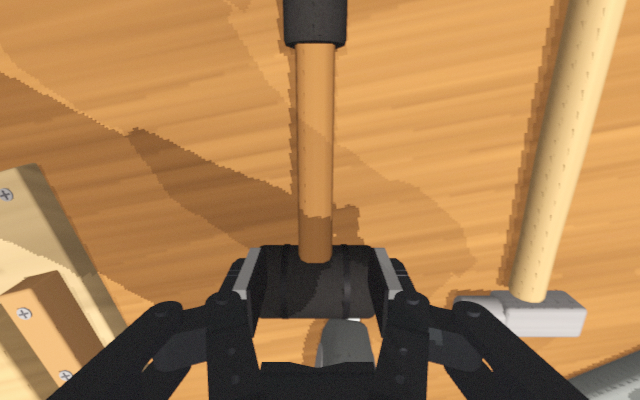

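```bash
python3 -m pendant '[{"dx":-1.5,"dy":-4.5,"dz":15,"ax":0,"ay":0,"az":0,"claw":50},{"dx":-1.5,"dy":-4.5,"dz":35,"ax":0,"ay":0,"az":0,"claw":50},{"dx":-1.5,"dy":-4.5,"dz":55,"ax":0,"ay":0,"az":0,"claw":50},{"dx":-1.5,"dy":-4.5,"dz":65,"ax":0,"ay":0,"az":0,"claw":50},{"dx":-1.5,"dy":-4.5,"dz":67,"ax":0,"ay":0,"az":0,"claw":50}]' 100
python3 -c "
from h import *
f=eyes.grab_frame('wrist'); cv2.imwrite('pics/w14.png',f['image'])
plan([538.5,391.9,-25],79.5)
"
```

```text
clock: 12.12
position: [0.5367, 0.392, -0.0268]
tool_rot: [3.141, -0.0, 1.388]
force: [-0.2, 0.1, -0.8]
grip_width: 0.0502
t 12.1667 at [536.9 392.2 -26.4] [ 1.7997e+02 -3.0000e-02  7.9500e+01] F [ 0.59 -0.04 -0.  ] w 50.5
d [ 0.   1.6 -1.4] a [ 0.03 -0.03  0.  ] rows>= 0.1
```

View pics/w14.png

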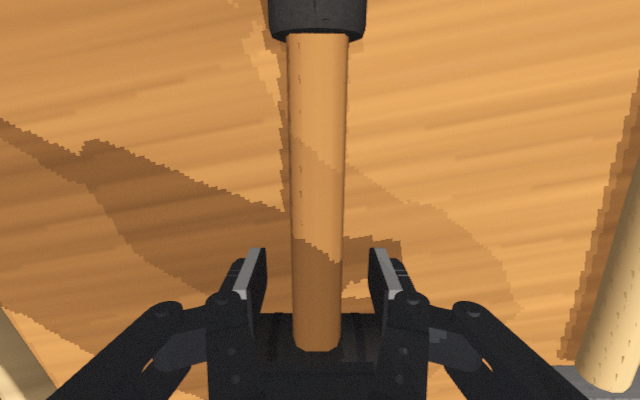

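```bash
python3 -m pendant '[{"dx":0,"dy":0,"dz":0,"ax":0,"ay":0,"az":0,"claw":30},{"dx":0,"dy":0,"dz":0,"ax":0,"ay":0,"az":0,"claw":10},{"dx":0,"dy":0,"dz":0,"ax":0,"ay":0,"az":0,"claw":10},{"dx":0,"dy":0,"dz":0,"ax":0,"ay":0,"az":0,"claw":10},{"dx":0,"dy":0,"dz":0,"ax":0,"ay":0,"az":0,"claw":10},{"dx":0,"dy":0,"dz":-5,"ax":0,"ay":0,"az":0,"claw":10},{"dx":0,"dy":0,"dz":-25,"ax":0,"ay":0,"az":0,"claw":10},{"dx":0,"dy":0,"dz":-60,"ax":0,"ay":0,"az":0,"claw":10},{"dx":0,"dy":0,"dz":-100,"ax":0,"ay":0,"az":0,"claw":10},{"dx":0,"dy":0,"dz":-120,"ax":0,"ay":0,"az":0,"claw":10}]' 110
python3 -c "
from h import *
f=eyes.grab_frame('wrist'); cv2.imwrite('pics/w15.png',f['image']);np.save('pics/w15.npy',f,allow_pickle=True)
f=eyes.grab_frame('scene'); cv2.imwrite('pics/s15.png',f['image']);crop(f['image'],320,90,470,210,5,'c_s15')
plan([*jw(-86,-240),100],94.55)
"
```

```text
clock: 13.0
position: [0.5377, 0.3927, 0.0977]
tool_rot: [3.139, -0.003, 1.387]
force: [1.4, 0.6, -3.6]
grip_width: 0.0203
t 13.1 at [538.4 393.2  97.6] [179.76  -0.29  79.49] F [-0.24 -0.61 -3.82] w 20.4
d [-612.7  107.9   -5.1] a [  0.28  -0.26 -15.06] rows>= 14.9
```

View pics/w15.png

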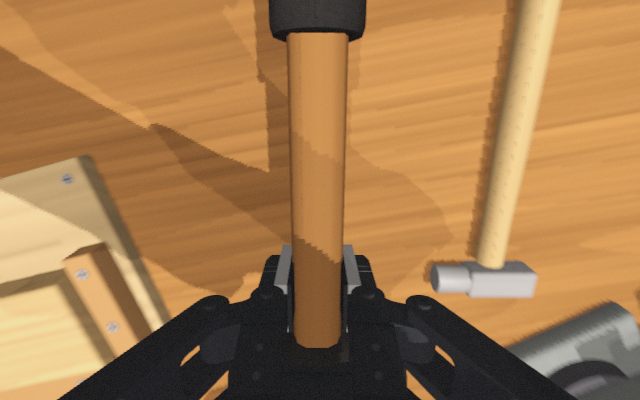

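View pics/c_s15.png

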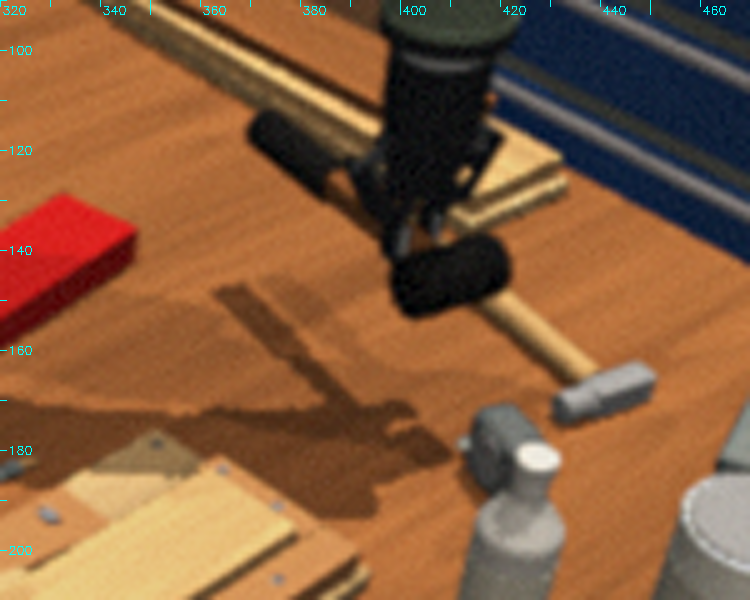

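```bash
python3 -c "
from h import *
f=np.load('pics/w11.npy',allow_pickle=True).item()
im=cv2.imread('pics/w11.png'); crop(im,240,120,480,220,3,'c_w11')
print(observe()['qpos'].round(2))
for u,v in [(300,198),(335,196)]: print(wj(topl(f,u,v,.05)*1e3).round(1))
print('corners',[wj(topl(f,u,v,.018)*1e3).round(1) for u,v in [(257,208),(459,195)]])
plan([*jw(-90.7,-246.5),100],94.55)
"
```

```text
[-0.75  0.69  0.04  1.57 -0.04  0.87  0.7 ]
[ -59.5 -188. ]
[ -24.5 -188.2]
corners [array([-110.8, -207.3]), array([ 112.8, -206.9])]
t 13.1 at [538.4 393.2  97.6] [179.76  -0.29  79.49] F [-0.24 -0.61 -3.82] w 20.4
d [-620.2  105.    -5.1] a [  0.28  -0.26 -15.06] rows>= 15.1
```

View pics/c_w11.png

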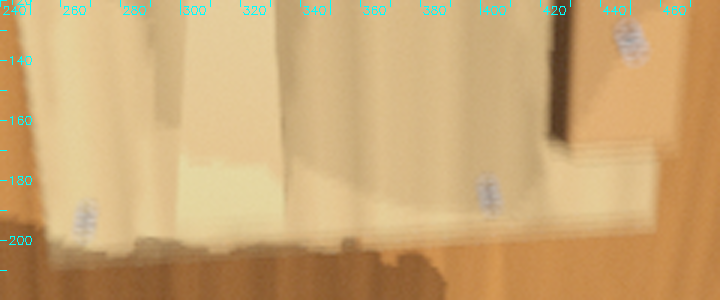

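```bash
python3 -m pendant '[{"dx":-620,"dy":105,"dz":-5,"ax":0,"ay":0,"az":-15,"claw":10},{"dx":-620,"dy":105,"dz":-5,"ax":0,"ay":0,"az":-15,"claw":10},{"dx":-620,"dy":105,"dz":-5,"ax":0,"ay":0,"az":-15,"claw":10},{"dx":-620,"dy":105,"dz":-5,"ax":0,"ay":0,"az":-15,"claw":10},{"dx":-620,"dy":105,"dz":-5,"ax":0,"ay":0,"az":-15,"claw":10},{"dx":-620,"dy":105,"dz":-5,"ax":0,"ay":0,"az":-15,"claw":10},{"dx":-620,"dy":105,"dz":-5,"ax":0,"ay":0,"az":-15,"claw":10},{"dx":-620,"dy":105,"dz":-5,"ax":0,"ay":0,"az":-15,"claw":10},{"dx":-620,"dy":105,"dz":-5,"ax":0,"ay":0,"az":-15,"claw":10},{"dx":-620,"dy":105,"dz":-5,"ax":0,"ay":0,"az":-15,"claw":10}]' 110
python3 -c "
from h import *
plan([*jw(-90.7,-246.5),100],94.55)
"
```

```text
clock: 13.93
position: [0.529, -0.0266, 0.0955]
tool_rot: [-3.141, -0.0, 1.65]
force: [1.7, 0.5, -3.9]
grip_width: 0.0203
t 13.9333 at [529.  -26.6  95.5] [-179.94   -0.     94.52] F [ 1.72  0.47 -3.94] w 20.3
d [-208.4  -17.    -4.5] a [-0.06 -0.   -0.03] rows>= 5.0
```

```bash
python3 -m pendant '[{"dx":-208,"dy":-17,"dz":-4,"ax":0,"ay":0,"az":0,"claw":10},{"dx":-208,"dy":-17,"dz":-4,"ax":0,"ay":0,"az":0,"claw":10},{"dx":-208,"dy":-17,"dz":-4,"ax":0,"ay":0,"az":0,"claw":10},{"dx":-208,"dy":-17,"dz":-4,"ax":0,"ay":0,"az":0,"claw":10},{"dx":-208,"dy":-17,"dz":-4,"ax":0,"ay":0,"az":0,"claw":10},{"dx":-208,"dy":-17,"dz":-4,"ax":0,"ay":0,"az":0,"claw":10},{"dx":-208,"dy":-17,"dz":-4,"ax":0,"ay":0,"az":0,"claw":10},{"dx":-208,"dy":-17,"dz":-4,"ax":0,"ay":0,"az":0,"claw":10},{"dx":-208,"dy":-17,"dz":-4,"ax":0,"ay":0,"az":0,"claw":10}]' 110
python3 -c "
from h import *
f=eyes.grab_frame('wrist'); cv2.imwrite('pics/w16.png',f['image']);np.save('pics/w16.npy',f,allow_pickle=True)
f=eyes.grab_frame('top'); cv2.imwrite('pics/t16.png',f['image'])
f=eyes.grab_frame('scene'); crop(f['image'],200,150,360,290,5,'c_s16')
plan([*jw(-90.7,-246.5),-4.5],94.55);print(observe()['qpos'].round(2))
"
```

```text
clock: 14.68
position: [0.5293, -0.232, 0.0996]
tool_rot: [-3.141, -0.001, 1.651]
force: [-0.7, 0.4, -4.3]
grip_width: 0.0203
t 14.8333 at [ 529.6 -232.2  100. ] [-1.7999e+02 -2.0000e-02  9.4600e+01] F [-0.18 -0.29 -3.86] w 20.2
d [ -3.4  -1.4 104.5] a [-0.01 -0.02  0.05] rows>= 2.5
[ 0.33  0.57 -0.02  1.81  0.02  0.77  1.95]
```

View pics/w16.png

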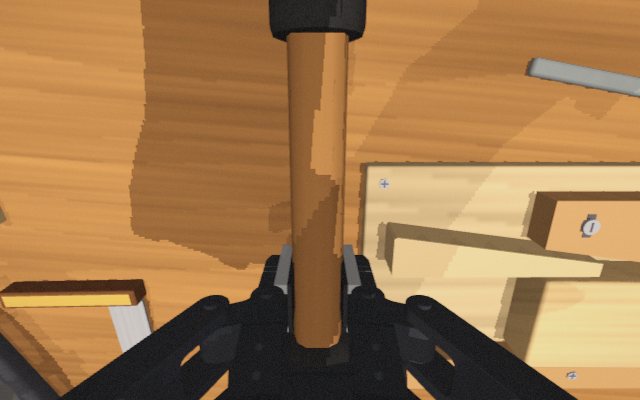

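View pics/t16.png

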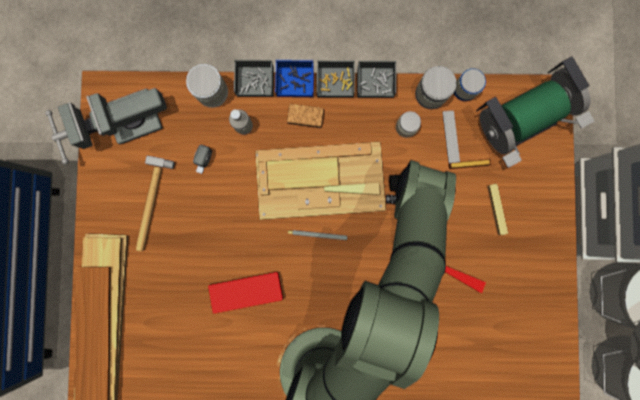

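View pics/c_s16.png

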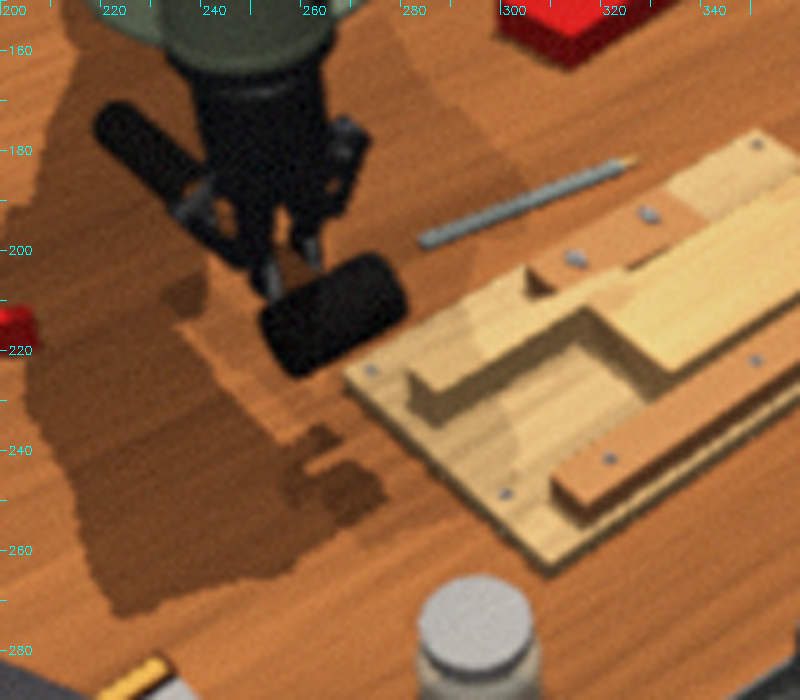

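```bash
python3 -m pendant '[{"dx":-3,"dy":-1.4,"dz":30,"ax":0,"ay":0,"az":0,"claw":10},{"dx":-3,"dy":-1.4,"dz":60,"ax":0,"ay":0,"az":0,"claw":10},{"dx":-3,"dy":-1.4,"dz":85,"ax":0,"ay":0,"az":0,"claw":10},{"dx":-3,"dy":-1.4,"dz":100,"ax":0,"ay":0,"az":0,"claw":10},{"dx":-3,"dy":-1.4,"dz":104,"ax":0,"ay":0,"az":0,"claw":10},{"dx":-3,"dy":-1.4,"dz":104,"ax":0,"ay":0,"az":0,"claw":10},{"dx":-3,"dy":-1.4,"dz":104,"ax":0,"ay":0,"az":0,"claw":10}]' 110
python3 -c "
from h import *
f=eyes.grab_frame('wrist'); cv2.imwrite('pics/w17.png',f['image']);np.save('pics/w17.npy',f,allow_pickle=True)
f=eyes.grab_frame('scene'); crop(f['image'],200,150,360,290,5,'c_s17')
f=eyes.grab_frame('top'); crop(f['image'],300,140,420,230,6,'c_t17')
plan([*jw(-90.7,-246.5),-4.5],94.55); print(wj(observe()['position']*1e3))
"
```

```text
clock: 15.42
position: [0.5288, -0.2363, -0.0031]
tool_rot: [3.141, 0.0, 1.65]
force: [0.8, 1.0, -3.1]
grip_width: 0.0202
t 15.5667 at [ 529.  -236.6   -2.7] [1.7991e+02 4.0000e-02 9.4510e+01] F [ 0.12  0.35 -4.65] w 20.5
d [ 1.  -0.5  1.8] a [ 0.09  0.04 -0.04] rows>= 0.1
[ -90.19900615 -247.45106093]
```

View pics/w17.png

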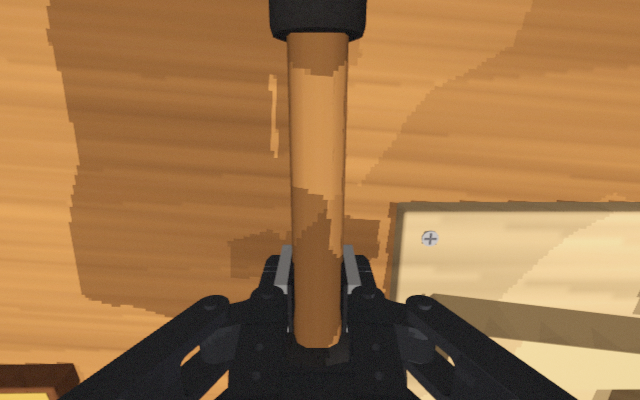

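View pics/c_s17.png

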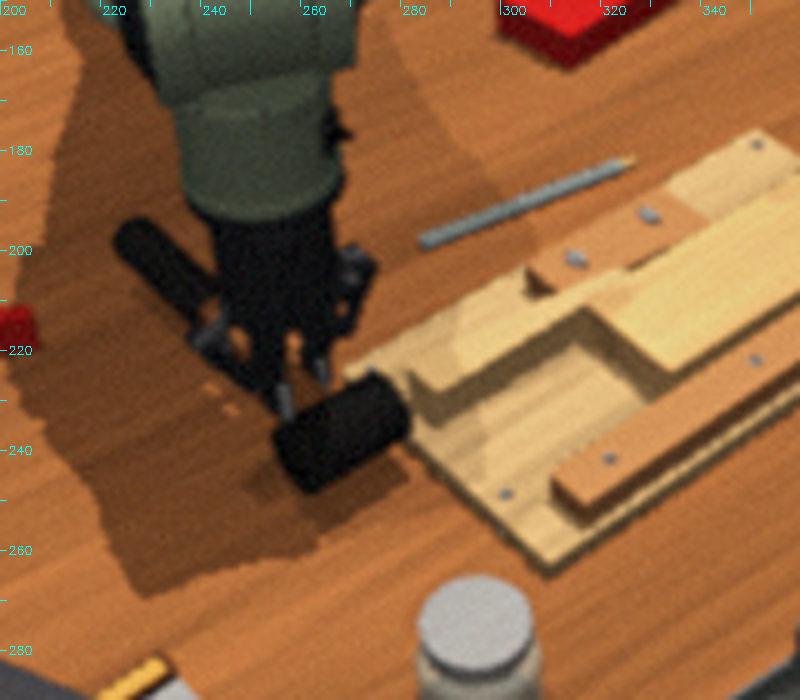

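View pics/c_t17.png

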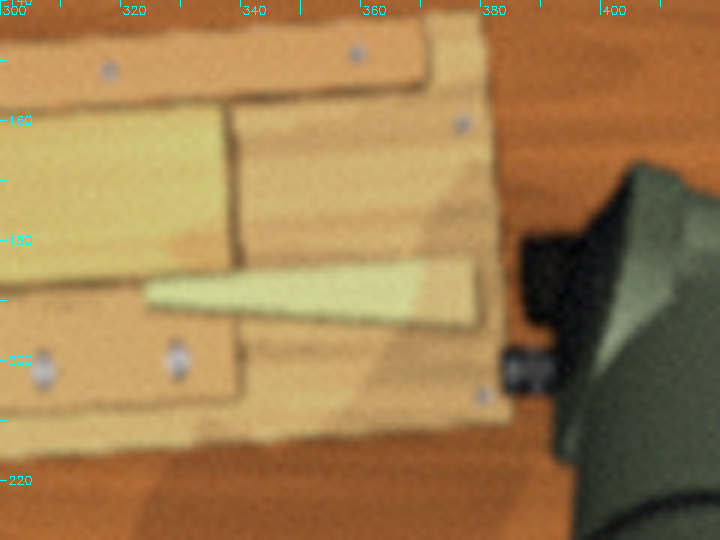

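```bash
python3 -m pendant '[{"dx":8,"dy":0,"dz":1,"ax":0,"ay":0,"az":0,"claw":10},{"dx":16,"dy":0,"dz":1,"ax":0,"ay":0,"az":0,"claw":10},{"dx":21,"dy":0,"dz":1,"ax":0,"ay":0,"az":0,"claw":10},{"dx":25,"dy":0,"dz":1,"ax":0,"ay":0,"az":0,"claw":10},{"dx":29,"dy":0,"dz":1,"ax":0,"ay":0,"az":0,"claw":10},{"dx":33,"dy":0,"dz":1,"ax":0,"ay":0,"az":0,"claw":10},{"dx":37,"dy":0,"dz":1,"ax":0,"ay":0,"az":0,"claw":10},{"dx":41,"dy":0,"dz":1,"ax":0,"ay":0,"az":0,"claw":10}]' 110
python3 -c "
from h import *
plan([*jw(-90.7,-206.5),-4.5],94.55); print(wj(observe()['position']*1e3))
f=eyes.grab_frame('top'); crop(f['image'],300,140,420,230,6,'c_t18')
f=eyes.grab_frame('scene'); crop(f['image'],220,150,380,290,5,'c_s18')
"
```

```text
clock: 16.23
position: [0.525, -0.1953, -0.0049]
tool_rot: [-3.142, 0.0, 1.649]
force: [-0.7, -0.9, -3.6]
grip_width: 0.0202
t 16.2333 at [ 525.  -195.3   -4.9] [-180.     0.    94.5] F [-0.74 -0.87 -3.63] w 20.2
d [-0.6  0.2 -0.4] a [-0.    0.   -0.05] rows>= 0.0
[ -90.90236181 -205.93801774]
```

View pics/c_t18.png

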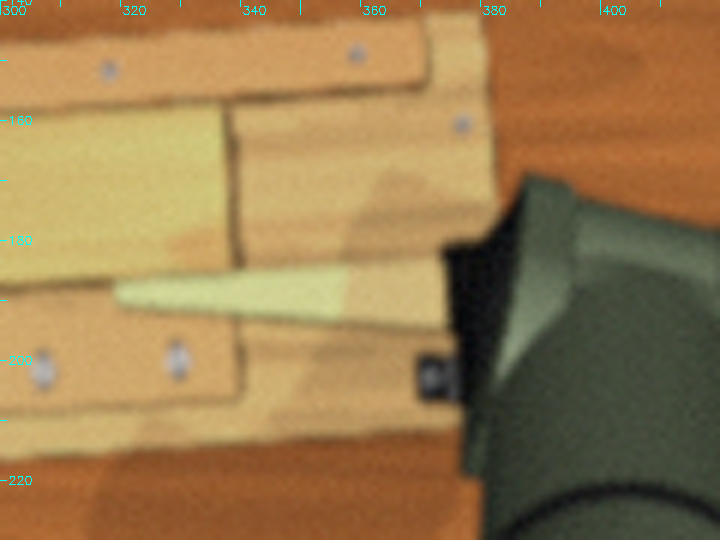

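View pics/c_s18.png

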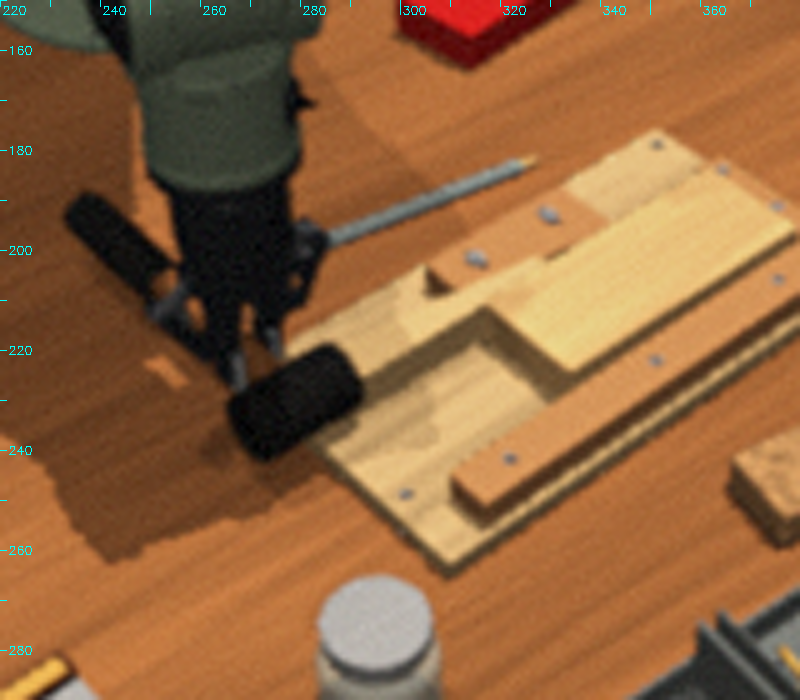

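```bash
python3 -m pendant '[{"dx":3,"dy":0,"dz":0,"ax":0,"ay":0,"az":0,"claw":10},{"dx":7,"dy":0,"dz":0,"ax":0,"ay":0,"az":0,"claw":10},{"dx":11,"dy":0,"dz":0,"ax":0,"ay":0,"az":0,"claw":10},{"dx":15,"dy":0,"dz":0,"ax":0,"ay":0,"az":0,"claw":10},{"dx":19,"dy":0,"dz":0,"ax":0,"ay":0,"az":0,"claw":10},{"dx":22,"dy":0,"dz":0,"ax":0,"ay":0,"az":0,"claw":10},{"dx":24,"dy":0,"dz":0,"ax":0,"ay":0,"az":0,"claw":10},{"dx":25,"dy":0,"dz":0,"ax":0,"ay":0,"az":0,"claw":10}]' 110
python3 -c "
from h import *
plan([*jw(-90.7,-181),-4.5],94.55); print(wj(observe()['position']*1e3))
f=eyes.grab_frame('top'); crop(f['image'],290,140,410,230,6,'c_t19')
"
```

```text
clock: 17.0
position: [0.5232, -0.1703, -0.0049]
tool_rot: [3.141, 0.0, 1.65]
force: [0.4, -1.2, -4.7]
grip_width: 0.0203
t 17.0 at [ 523.2 -170.3   -4.9] [179.99   0.    94.52] F [ 0.36 -1.24 -4.65] w 20.3
d [-0.1  0.1 -0.4] a [ 0.01  0.   -0.03] rows>= 0.0
[ -90.75549906 -180.90041246]
```

View pics/c_t19.png

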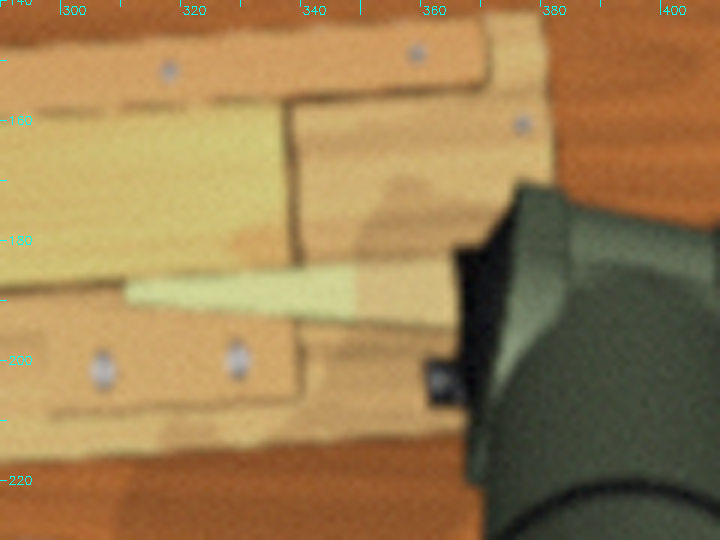

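```bash
python3 -m pendant '[{"dx":2,"dy":0,"dz":0,"ax":0,"ay":0,"az":0,"claw":10},{"dx":4,"dy":0,"dz":0,"ax":0,"ay":0,"az":0,"claw":10},{"dx":6,"dy":0,"dz":0,"ax":0,"ay":0,"az":0,"claw":10},{"dx":8,"dy":0,"dz":0,"ax":0,"ay":0,"az":0,"claw":10},{"dx":9,"dy":0,"dz":0,"ax":0,"ay":0,"az":0,"claw":10},{"dx":10,"dy":0,"dz":0,"ax":0,"ay":0,"az":0,"claw":10}]' 110
python3 -m pendant '[{"dx":1,"dy":0,"dz":0,"ax":0,"ay":0,"az":0,"claw":10},{"dx":2,"dy":0,"dz":0,"ax":0,"ay":0,"az":0,"claw":10}]' 110
python3 -c "
from h import *
print(wj(observe()['position']*1e3))
f=eyes.grab_frame('top'); crop(f['image'],290,140,410,230,6,'c_t20')
"
```

```text
clock: 17.55
position: [0.5223, -0.1606, -0.0049]
tool_rot: [3.142, 0.0, 1.649]
force: [0.5, -1.6, -4.2]
grip_width: 0.02
clock: 17.72
position: [0.5222, -0.1587, -0.0049]
tool_rot: [3.142, 0.0, 1.649]
force: [0.5, -1.0, -3.4]
grip_width: 0.0204
[ -90.83154735 -169.20436895]
```

View pics/c_t20.png

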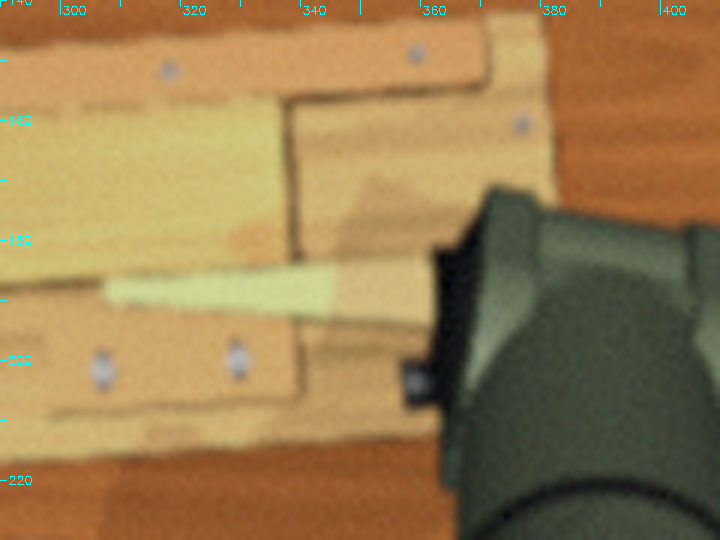

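```bash

python3 -m pendant '[{"dx":1,"dy":0,"dz":0,"ax":0,"ay":0,"az":0,"claw":10},{"dx":1.5,"dy":0,"dz":0,"ax":0,"ay":0,"az":0,"claw":10}]' 110 | grep -E "pos|force"
python3 -m pendant '[{"dx":1,"dy":0,"dz":0,"ax":0,"ay":0,"az":0,"claw":10},{"dx":1.5,"dy":0,"dz":0,"ax":0,"ay":0,"az":0,"claw":10}]' 110 | grep -E "pos|force"
```

```text
position: [0.522, -0.1571, -0.0049]
force: [0.3, -1.6, -3.8]
position: [0.5218, -0.1568, -0.0048]
force: [0.3, -10.1, -3.3]
```

```bash

python3 -m pendant '[{"dx":0.7,"dy":0,"dz":0,"ax":0,"ay":0,"az":0,"claw":10},{"dx":1,"dy":0,"dz":0,"ax":0,"ay":0,"az":0,"claw":10}]' 110 | grep -E "pos|force"
```

```text
position: [0.5217, -0.1567, -0.0048]
force: [0.3, -14.0, -4.6]
```

```bash

python3 -m pendant '[{"dx":0.2,"dy":0,"dz":0,"ax":0,"ay":0,"az":0,"claw":10}]' 110 | grep -E "pos|force"
```

```text
position: [0.5217, -0.1567, -0.0048]
force: [0.4, -13.6, -5.0]
```

```bash

python3 -m pendant '[{"dx":0.5,"dy":0,"dz":0,"ax":0,"ay":0,"az":0,"claw":10}]' 110 | grep -E "pos|force"
```

```text
position: [0.5216, -0.1565, -0.0048]
force: [-0.5, -16.8, -4.3]
```

```bash

python3 -m pendant '[{"dx":-3,"dy":0,"dz":0,"ax":0,"ay":0,"az":0,"claw":10},{"dx":-10,"dy":0,"dz":0,"ax":0,"ay":0,"az":0,"claw":10},{"dx":-25,"dy":0,"dz":0,"ax":0,"ay":0,"az":0,"claw":10},{"dx":-40,"dy":0,"dz":0,"ax":0,"ay":0,"az":0,"claw":10},{"dx":-60,"dy":0,"dz":0,"ax":0,"ay":0,"az":0,"claw":10},{"dx":-60,"dy":0,"dz":0,"ax":0,"ay":0,"az":0,"claw":10},{"dx":-60,"dy":0,"dz":0,"ax":0,"ay":0,"az":0,"claw":10}]' 110 | grep -E "pos|force"
python3 -c "
from h import *
f=eyes.grab_frame('top'); crop(f['image'],250,140,390,230,5,'c_t21');cv2.imwrite('pics/t21.png',f['image']);np.save('pics/t21.npy',f,allow_pickle=True)
f=eyes.grab_frame('scene'); crop(f['image'],250,150,400,270,5,'c_s21')
"
```

```text
position: [0.5261, -0.215, -0.0051]
force: [-0.1, 0.1, -4.0]
```

View pics/c_t21.png

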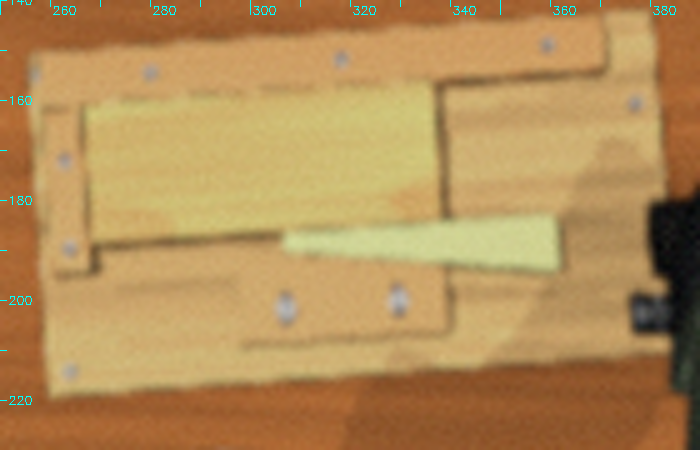

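View pics/c_s21.png

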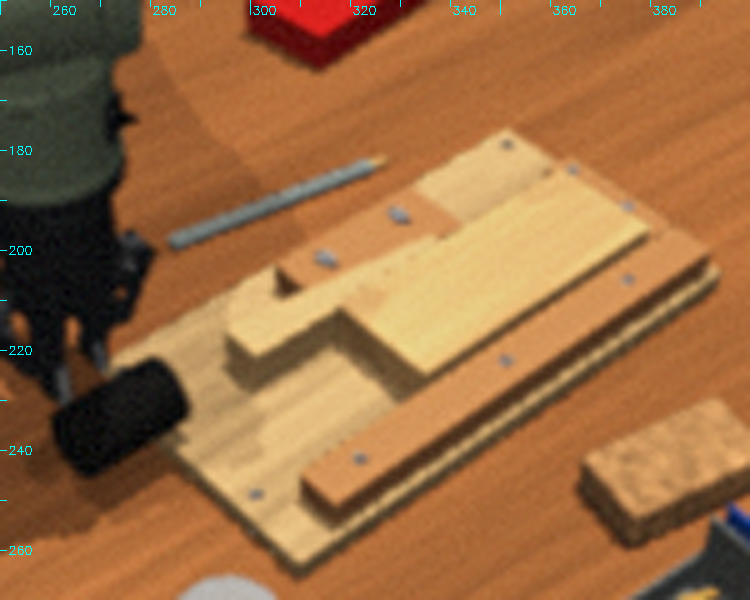

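```bash

python3 -m pendant '[{"dx":25,"dy":0,"dz":0,"ax":0,"ay":0,"az":0,"claw":10},{"dx":45,"dy":0,"dz":0,"ax":0,"ay":0,"az":0,"claw":10},{"dx":52,"dy":0,"dz":0,"ax":0,"ay":0,"az":0,"claw":10},{"dx":55,"dy":0,"dz":0,"ax":0,"ay":0,"az":0,"claw":10},{"dx":57,"dy":0,"dz":0,"ax":0,"ay":0,"az":0,"claw":10},{"dx":58,"dy":0,"dz":0,"ax":0,"ay":0,"az":0,"claw":10}]' 110 | grep -E "pos|force"
```

```text
position: [0.522, -0.1569, -0.0048]
force: [0.0, -7.5, -4.6]
```

```bash

python3 -m pendant '[{"dx":0.8,"dy":0,"dz":0,"ax":0,"ay":0,"az":0,"claw":10},{"dx":1.4,"dy":0,"dz":0,"ax":0,"ay":0,"az":0,"claw":10}]' 110 | grep -E "pos|force"
```

```text
position: [0.5219, -0.1567, -0.0048]
force: [0.0, -11.2, -5.1]
```

```bash

python3 -m pendant '[{"dx":0.5,"dy":0,"dz":0,"ax":0,"ay":0,"az":0,"claw":10},{"dx":1.0,"dy":0,"dz":0,"ax":0,"ay":0,"az":0,"claw":10}]' 110 | grep -E "pos|force"
```

```text
position: [0.5218, -0.1566, -0.0047]
force: [0.9, -15.4, -4.6]
```

```bash

python3 -m pendant '[{"dx":-3,"dy":0,"dz":0,"ax":0,"ay":0,"az":0,"claw":10},{"dx":-12,"dy":0,"dz":0,"ax":0,"ay":0,"az":0,"claw":10},{"dx":-35,"dy":0,"dz":0,"ax":0,"ay":0,"az":0,"claw":10},{"dx":-65,"dy":0,"dz":0,"ax":0,"ay":0,"az":0,"claw":10},{"dx":-90,"dy":0,"dz":0,"ax":0,"ay":0,"az":0,"claw":10},{"dx":-98,"dy":0,"dz":0,"ax":0,"ay":0,"az":0,"claw":10},{"dx":-98,"dy":0,"dz":0,"ax":0,"ay":0,"az":0,"claw":10},{"dx":-98,"dy":0,"dz":8,"ax":0,"ay":0,"az":0,"claw":10},{"dx":-98,"dy":0,"dz":14,"ax":0,"ay":0,"az":0,"claw":10},{"dx":-98,"dy":0,"dz":14,"ax":0,"ay":0,"az":0,"claw":10}]' 110
python3 -c "
from h import *
f=eyes.grab_frame('scene'); crop(f['image'],200,150,360,290,5,'c_s22');
f=eyes.grab_frame('wrist'); cv2.imwrite('pics/w22.png',f['image'])
f=eyes.grab_frame('top'); print('red tip',topl(f,432,263,.03)); print(wj(observe()['position']*1e3))"
```

```text
clock: 20.78
position: [0.5287, -0.2498, -0.0206]
tool_rot: [-3.14, -0.001, 1.651]
force: [-0.1, 0.2, -3.8]
grip_width: 0.0199
red tip [ 0.34029207 -0.33516663  0.03      ]
[ -90.8425426  -261.36191995]
```

View pics/c_s22.png

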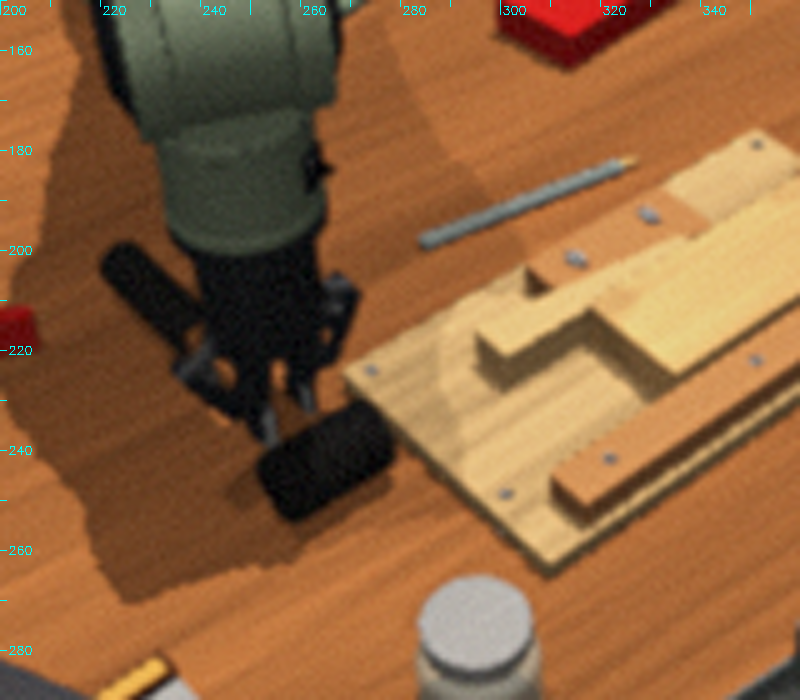

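View pics/w22.png

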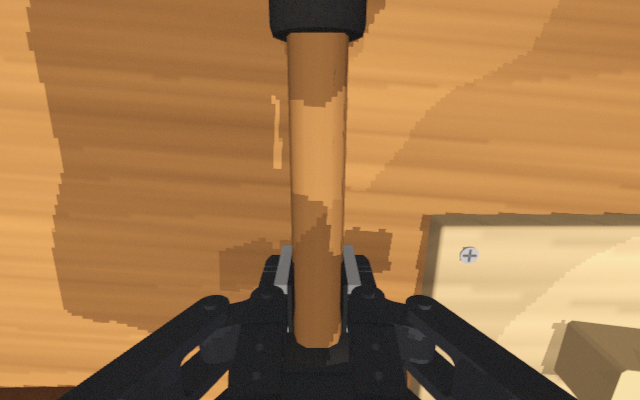

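```bash

python3 -m pendant '[{"dx":0,"dy":0,"dz":2,"ax":0,"ay":0,"az":0,"claw":10},{"dx":0,"dy":0,"dz":4,"ax":0,"ay":0,"az":0,"claw":10},{"dx":0,"dy":0,"dz":5,"ax":0,"ay":0,"az":0,"claw":10},{"dx":0,"dy":0,"dz":5,"ax":0,"ay":0,"az":0,"claw":10}]' 110
```

```text
clock: 21.27
position: [0.5294, -0.2512, -0.0241]
tool_rot: [-3.141, -0.0, 1.65]
force: [0.2, 0.3, -3.6]
grip_width: 0.0204
```

```bash

python3 -m pendant '[{"dx":0,"dy":0,"dz":1,"ax":0,"ay":0,"az":0,"claw":10},{"dx":0,"dy":0,"dz":1.5,"ax":0,"ay":0,"az":0,"claw":10},{"dx":0,"dy":0,"dz":1.5,"ax":0,"ay":0,"az":0,"claw":10}]' 110
```

```text
clock: 21.52
position: [0.5295, -0.2514, -0.0253]
tool_rot: [3.141, 0.0, 1.649]
force: [-1.2, 0.4, -0.5]
grip_width: 0.0206
```

```bash

python3 -m pendant '[{"dx":0,"dy":0,"dz":0,"ax":0,"ay":0,"az":0,"claw":26},{"dx":0,"dy":0,"dz":0,"ax":0,"ay":0,"az":0,"claw":40},{"dx":0,"dy":0,"dz":0,"ax":0,"ay":0,"az":0,"claw":42},{"dx":0,"dy":0,"dz":0,"ax":0,"ay":0,"az":0,"claw":42},{"dx":0,"dy":0,"dz":-15,"ax":0,"ay":0,"az":0,"claw":42},{"dx":0,"dy":0,"dz":-45,"ax":0,"ay":0,"az":0,"claw":42},{"dx":0,"dy":0,"dz":-85,"ax":0,"ay":0,"az":0,"claw":42},{"dx":0,"dy":0,"dz":-125,"ax":0,"ay":0,"az":0,"claw":42},{"dx":0,"dy":0,"dz":-165,"ax":0,"ay":0,"az":0,"claw":42},{"dx":0,"dy":0,"dz":-205,"ax":0,"ay":0,"az":0,"claw":42}]' 40
python3 -c "
from h import *
plan([480,-380,300],94)"
```

```text
clock: 22.35
position: [0.5291, -0.2512, 0.1818]
tool_rot: [3.141, 0.0, 1.649]
force: [-0.1, -1.2, 0.2]
grip_width: 0.0419
t 22.35 at [ 529.1 -251.2  181.8] [1.7998e+02 1.0000e-02 9.4500e+01] F [-0.13 -1.21  0.17] w 41.9
d [-124.5  -59.  -118.2] a [0.02 0.01 0.5 ] rows>= 4.4
```

```bash

python3 -m pendant '[{"dx":-125,"dy":-60,"dz":-120,"ax":0,"ay":0,"az":0,"claw":42},{"dx":-125,"dy":-60,"dz":-120,"ax":0,"ay":0,"az":0,"claw":42},{"dx":-125,"dy":-60,"dz":-120,"ax":0,"ay":0,"az":0,"claw":42},{"dx":-125,"dy":-60,"dz":-120,"ax":0,"ay":0,"az":0,"claw":42},{"dx":-125,"dy":-60,"dz":-120,"ax":0,"ay":0,"az":0,"claw":42},{"dx":-125,"dy":-60,"dz":-120,"ax":0,"ay":0,"az":0,"claw":42},{"dx":-125,"dy":-60,"dz":-120,"ax":0,"ay":0,"az":0,"claw":42}]' 40
python3 -c "
from h import *
f=eyes.grab_frame('wrist'); cv2.imwrite('pics/w23.png',f['image']);np.save('pics/w23.npy',f,allow_pickle=True)
f=eyes.grab_frame('top'); cv2.imwrite('pics/t23.png',f['image'])
f=eyes.grab_frame('scene'); cv2.imwrite('pics/s23.png',f['image'])"
```

```text
clock: 22.93
position: [0.4793, -0.3809, 0.2997]
tool_rot: [3.141, 0.0, 1.648]
force: [0.4, 0.5, -1.2]
grip_width: 0.042
```

View pics/w23.png

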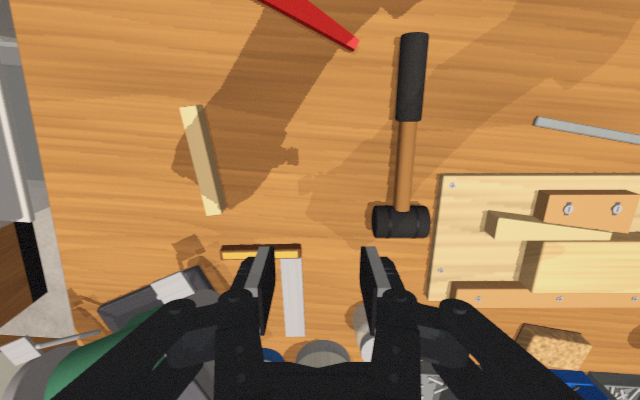

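View pics/t23.png

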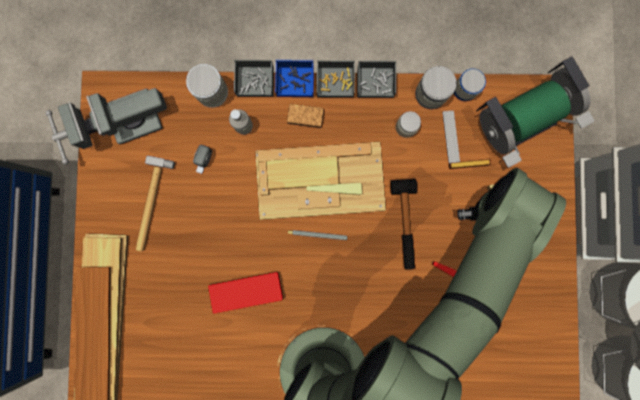

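View pics/s23.png

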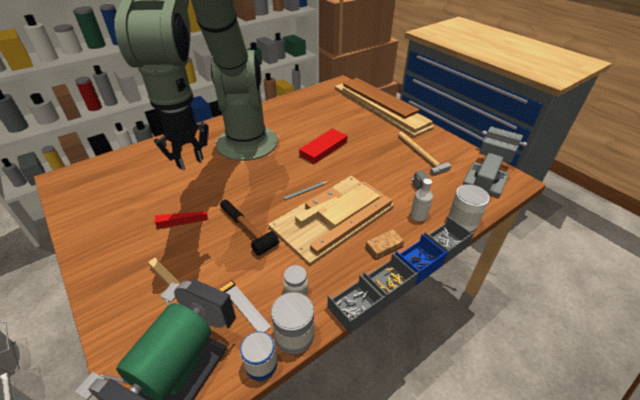

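```bash
python3 -c "
from h import *
plan([500,0,310],94.5)"
python3 -m pendant '[{"dx":380,"dy":50,"dz":-10,"ax":0,"ay":0,"az":0,"claw":42},{"dx":380,"dy":50,"dz":-10,"ax":0,"ay":0,"az":0,"claw":42},{"dx":380,"dy":50,"dz":-10,"ax":0,"ay":0,"az":0,"claw":42},{"dx":380,"dy":50,"dz":-10,"ax":0,"ay":0,"az":0,"claw":42},{"dx":380,"dy":50,"dz":-10,"ax":0,"ay":0,"az":0,"claw":42},{"dx":380,"dy":50,"dz":-10,"ax":0,"ay":0,"az":0,"claw":42},{"dx":380,"dy":50,"dz":-10,"ax":0,"ay":0,"az":0,"claw":42},{"dx":380,"dy":50,"dz":-10,"ax":0,"ay":0,"az":0,"claw":42},{"dx":380,"dy":50,"dz":-10,"ax":0,"ay":0,"az":0,"claw":42},{"dx":380,"dy":50,"dz":-10,"ax":0,"ay":0,"az":0,"claw":42}]' 40
python3 -m pendant '[{"dx":0,"dy":0,"dz":0,"ax":0,"ay":0,"az":0,"claw":42},{"dx":0,"dy":0,"dz":0,"ax":0,"ay":0,"az":0,"claw":42},{"dx":0,"dy":0,"dz":0,"ax":0,"ay":0,"az":0,"claw":42}]' 40
python3 -c "
from h import *
f=eyes.grab_frame('wrist'); cv2.imwrite('pics/w24.png',f['image']);np.save('pics/w24.npy',f,allow_pickle=True)"
```

```text
t 23.0833 at [ 479.8 -379.2  298.6] [-1.7995e+02 -8.0000e-02  9.4600e+01] F [0.77 0.09 0.49] w 41.8
d [376.4  50.5 -11. ] a [-0.05 -0.08  0.1 ] rows>= 9.1
clock: 23.92
position: [0.4989, 0.01, 0.3093]
tool_rot: [-3.141, -0.002, 1.658]
force: [0.1, 0.9, -0.6]
grip_width: 0.0424
clock: 24.17
position: [0.4992, 0.0016, 0.3091]
tool_rot: [-3.141, 0.0, 1.649]
force: [0.1, -0.2, 0.3]
grip_width: 0.0422
```

View pics/w24.png

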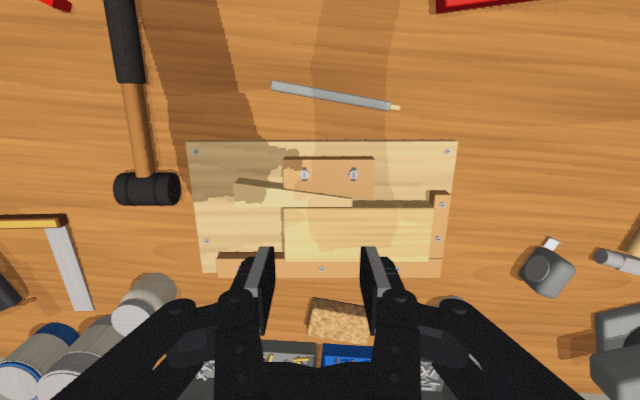

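```bash
python3 -c "
from h import *
im=cv2.imread('pics/w24.png'); crop(im,180,130,340,290,5,'c_w24a'); crop(im,320,130,470,290,5,'c_w24b')"
```

```text
(no output)
```

View pics/c_w24a.png

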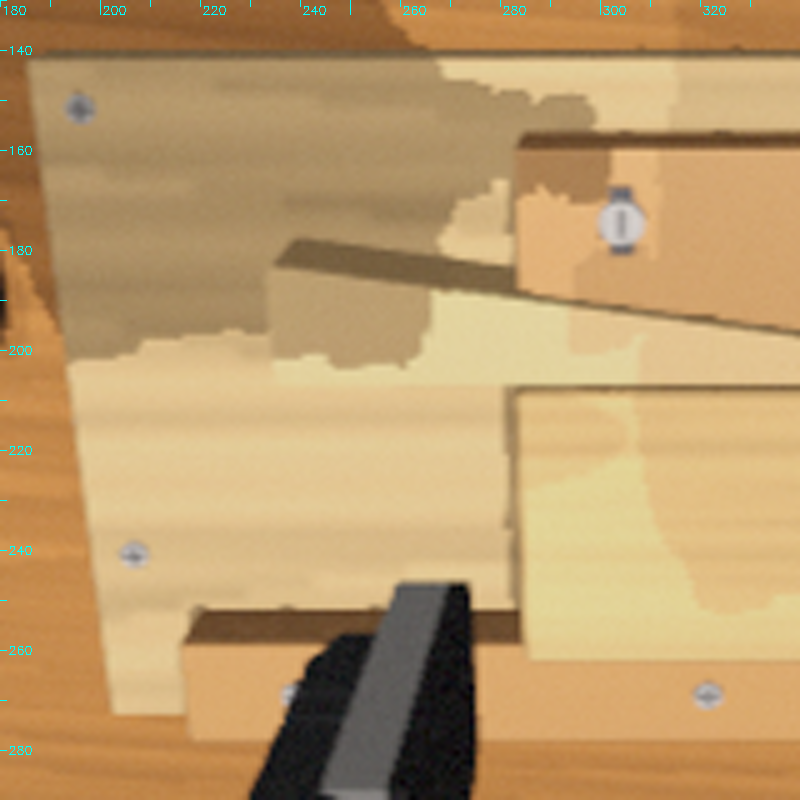

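View pics/c_w24b.png

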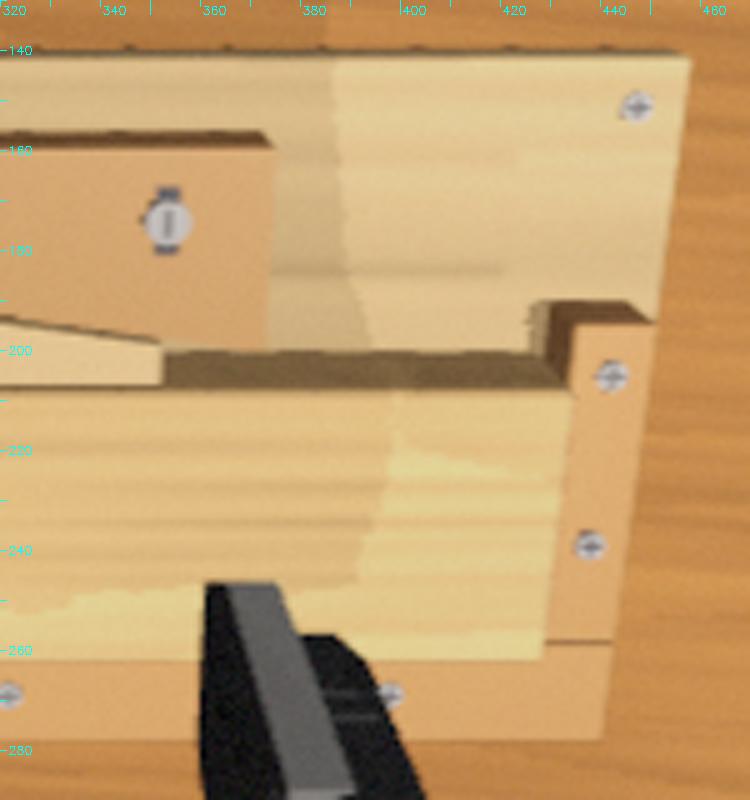

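```bash
python3 -c "
from h import *
f=np.load('pics/w24.npy',allow_pickle=True).item()
J=lambda u,v,z: wj(topl(f,u,v,z)*1e3).round(1)
print('base corners',J(186,141.5,.018),J(458,141.5,.018),J(202.5,272.5,.018))
print('timber -x face',J(284,207.5,.056),J(432,207.5,.056),'+x',J(285.5,262,.056),J(428,262,.056))
print('fence top far/end',J(217,259,.043),'stop face',J(433,210,.043))
print('cleat mouth',J(283,188.5,.043),J(283,159.5,.043),'end',J(373,200,.043),J(374.5,159.5,.043))
print('wedge butt',J(234,206.5,.05),J(234.5,183.5,.05),'tip',J(352.5,198.5,.05),J(352.5,207,.05))"
```

```text
base corners [-109.7 -198.9] [-109.2  197.8] [ 109.  -199.8]
timber -x face [-21.  -55.2] [-20.7 156.9] +x [ 67.4 -55.9] [ 67.6 160.7]
fence top far/end [  69.4 -164.2] stop face [-12.  163.8]
cleat mouth [-45.5 -57.1] [-88.1 -55.6] end [-27.7  74.2] [-88.   73.1]
wedge butt [ -20.4 -128.4] [ -55.2 -124.8] tip [-32.5  43.3] [-19.4  43.7]
```

```bash
python3 -c "
from workcell import observe, job_done
print(observe()['clock']); print(job_done())"
```

```text
24.2167
the job is handed in; nothing more can be done
None
```

The timber is clamped and the job is handed in at 24.2 s of the 72 s. I set the wedge about 45 mm into the gap by hand, then drove it with the mallet to about 100 mm in, leaving about 70 mm outside.

- **Driving:** I slid the wedge in with slow, short mallet strokes rather than sharp blows. It stopped firmly at a peak reading of about 17 N. After backing off I gave it a second light press of about 15 N, and the wedge did not move.
- **Last camera check (jig frame, about 2 mm accuracy):**
  - **Timber:** its wedge-side face is at x ≈ -21 mm and parallel to the fence; flat against it would be -20 mm. The timber's own height hides the fence joint from the camera, so I could not see full contact directly.
  - **Cleat:** its mouth corner is at -45.5 mm, against about -46 mm before, so it did not shift.
- **Mallet:** it lies flat on the bench to the right of the board, not in its old spot beside the tape measure. The gripper was open and clear of everything, and no bystander was touched.
- **Tool-point disagreement:** the fingertips sit about 25–40 mm behind the reported TCP (tool point), contrary to the description. My first grasp closed on air above the wedge, and I corrected for this afterwards.

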